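# Clamp a note holder to a slotted desk rail with a T-bolt

## Task

Take the T-bolt with the orange wing nut out of its grey block and lower its head through the bracket's oblong hole into the rail's slot. Turn the bolt clockwise until its head stands square across the slot, then tighten the nut clockwise until the blue bracket is clamped snugly; stop when it is snug and do not force it, do not shift the bracket, leave the other desk things alone and let go at the end.

Things in the scene. Friction and masses are not known exactly. Their poses are not given: they have to be found in the camera images.
- rail: fixed aluminium T-slot rail on the desk, 60 wide (x), 300 long (y), 36 high; origin at the centre of its underside, y along the slot, z up. The slot opens upwards along the middle: 18 wide through lips 8 thick (28 to 36 above the origin), over a channel 37 wide and 24 deep (4 to 28 above the origin).
- bracket: loose blue saddle (0.7 to 1.2 kg) straddling the rail with 0.75 side play, free to slide along it. Plate 8 thick, 72 wide (x), -50 to 110 in y; origin on the plate's underside, at the centre of its oblong hole, axes along the rail's. Hole 21 wide (x), 44 long (y), over the slot. A black sloping note holder stands on its +y half, y 45 to 110, up to 40 above the plate's underside.
- hole (a point): centre of the bracket's oblong hole, at the top face of its plate; axes as the bracket's.
- bolt: loose steel T-bolt (0.23 kg with nut), upright; origin under the centre of its head, z up the shank, y along the head. Head 36 long (y), 16 wide (x), 16 high, underside rounded across x to ease it into the slot. Shank 12 diameter; brass tip's top 92 above the origin. Let go in the bracket's hole it hangs by the nut's washer on the plate, its head wholly under the lips.
- nut: wing nut on the bolt; origin at the centre of its underside, 37.5 to 40 above the bolt's origin at the start, z up. Flange 36 diameter, 6 high, below an upright orange grip bar 14 wide (x), 46 long (y), standing 6 to 40 above the origin. Bar and head start up to 0.5 rad apart. Clockwise from above it runs down the bolt, 2.5 per radian, and stays where left. A spring washer 4 thick hangs under it.
- nut_grip (a point): on the nut's axis, 28 above its underside, mid-bar; grasp the bar across x; axes as the nut's. Thread drag 0.03 N m: turning the nut takes a free bolt along; with the bolt at its stop the nut runs easily, 0.6 to 1.6 rad, until the head meets the lips. Then it sinks, squeezing its washer (20 N per mm; let the hand follow down), and torque climbs: about 0.2 N m is snug, 0.45 too much.
- holder: fixed grey plastic block, 70 (x) by 80 (y), 40 high, origin at the centre of its underside, z up; an oblong hole 21 (x) by 44 (y) goes down through it, in which the bolt's head hangs at the start, the nut's washer lying on the block.
- mug: bystander: steel mug with a black handle, 82 diameter, 100 high; origin at the centre of its underside.
- calculator: bystander: white calculator 175 x 120 x 21; origin at the centre of its underside.
- case: bystander: black spectacle case 160 x 60 x 45; origin at the centre of its underside.
- tray: bystander: empty red tray 120 x 160 x 35; origin at the centre of its underside.
- tape: bystander: blue tape roll 70 diameter, 22 high; origin at the centre of its underside.
- spare: bystander: spare steel slot nut 34 x 34 x 12; origin at the centre of its underside.
- marker: bystander: white and blue marker pen 135 long, 17 thick, lying; origin on the desk under its middle.
- head (a point): centre of the bolt head's top face; axes as the bolt's; a dark line on the bolt's tip runs along the head. Two opposite corners are cut back: in the channel it turns 90 degrees clockwise (seen from above) and stops against the walls a few degrees past square; it cannot turn the other way. Hanging by its nut, this face lies 1.5 to 4 below the lips, differing from run to run.
Mind the look-alikes: they are no part of the job. There is more than one size of the bolt; the job needs the smaller. Leave any pink look-alike of the bracket alone.

How it is judged:
By the outcome, as a careful person would: the job done as asked, in the order asked, and still so for the second after the job is handed in, with the robot touching nothing.
It also fails if it takes over 72 s, if anything falls off the work surface, if the arm or the gripper's body presses on something with over 40 N, if the wrist force passes 120 N, or if a joint passes its speed limit or range.

## Robot

A 6-joint arm with a two-finger parallel gripper is mounted at the origin on the work surface. World frame = base frame: x ahead of the robot, y to its left, z up, the work surface at z = 0. Lengths are in m, angles in rad, forces in N, time in s.
With the tool pointing down it reaches from about 0.3 to 0.775 m from the base axis. Payload 14.6 kg.
Tool frame: the origin (TCP) lies at the very end of the fingers, on their centre line; the grasp point (between the pads) lies ctrl.tcp_to_grasp behind it (ctrl.tcp_to_grasp is the distance from the TCP to the grasp point, in m); x points along the fingers, y is the direction in which the jaws open and shut, and the axes are right-handed (so a half turn about x gives the same grasp; the last joint's range is limited). The gripper opens to 94 mm and grips with 3 to 60 N. Pads are 16 mm wide; open, the fingers measure 119 mm over their backs; the gripper's body (75 mm by 177 mm) begins 78 mm behind the grasp point.
Start: joints at [1.128, 0.3, 1.521, -0, 1.321, -0.067], TCP at [0.202, 0.512, 0.174] pointing down, gripper open.
Joint ranges: [-3.03, 3.03], [-0.79, 2.21], [0.23, 2.52], [-1.04, 4.18], [0, 3.07], [-2.55, 2.55]. Speed limits (rad/s): [2.22, 2.22, 2.57, 3.14, 3.14, 3.14].

## Interface

Orientations are given as [roll, pitch, yaw] about the fixed x, y, z axes, in that order (R = Rz(yaw) Ry(pitch) Rx(roll)).
In Python, from station import ctrl gives the robot as it stands.
- The arm moves only by the tool play_rows, never from a script. Its argument "increments" is a list that holds one entry, the list of rows, each a list of 5 numbers: the closure in counts, from 0 (fully open) to 255 (shut), then the shift along the tool's x, y, z in cm, then the turn about the tool's x in degrees. A call has 1 to 12 rows; each row shifts and turns the commanded pose from where the row before left it, along the tool's axes as they then stand; what a row does not reach is not made up. A row lasts 1/12 s, in which the tool goes at most 41.7 mm and 7.16 degrees, less where a joint would pass 70% of its speed; a pose out of reach is approached as far as the arm can. A call is refused whole if a number of a shift passes 4.17 or a number of a turn 7.16, either way. A call with a gripper value outside its range is refused whole. The fingers move at their own pace and stop on an object; "newtons" is the grip in N (left out, the last holds). Time passes only in rows, so rows that do not move let the fingers close. It gives the time, the measured TCP pose, the force and the opening at its end, in the units of the state.
- ctrl.get_obs(): the state, without advancing time (a new reading comes with each control period).
- ctrl.camera(name): name is "scene" or "side" or "wrist"; returns the picture (384x512x3 uint8, red, green, blue); there is no depth.
- ctrl.calibration(name): a dict with "fx", "fy", "cx", "cy" (pixels), "rvec" (rotation vector, rad) and "tvec" (3), from world to camera coordinates, as OpenCV has them; the wrist camera has in their place "T_tool_cam" (4x4, takes a point from camera to tool coordinates, whose origin is the TCP and whose axes are the tool frame's). Camera axes: x right, y down, z forward; pixel columns grow to the right and rows downward; lengths in m; the calibration is good to about 2 mm. A picture is of the moment at which its call begins: read the wrist's pose just before it. calibration takes no time and is no camera call.
- ctrl.hand_in(): hands the job in, once; it reports no verdict.
The state is a dict: "time_s": time; "qpos": joint angles; "joint_vel": joint speeds; "tau": joint torques, N m; "ee_pos": TCP position; "eef_rot": TCP orientation; "force": force on the tool from outside, world axes, zero at the start; "moment": the same for the moment, N m; "grip_width": finger opening in m.
Only numpy, scipy, OpenCV 4.12 (cv2) and the standard library are available. Lean on these libraries where they do the work, as an engineer would, in place of code of your own. Each camera call takes 0.05 s, during which the arm holds its last target.

## Working session

There is one attempt and no reset: what is moved stays moved. The work goes in short steps, Python scripts to look and compute and a tool call to move; the robot and the scene stay as the last step left them, time stands still between calls to the robot, and variables do not carry over. Pictures are saved under pics/ and viewed, and the job is handed in when it is done.

Besides the shell and the picture viewer there is one more tool, called by a JSON object that holds its "fn" and its "kwargs", one argument or row to a line. play_rows: Moves the arm, as the interface text tells. Its arguments: {"type":"object","properties":{"increments":{"type":"array"},"newtons":{"type":"number"}},"required":["increments"]}

```bash
mkdir -p pics; ls; cat > h.py <<'E'
import numpy as np, cv2
from station import ctrl
def snap(cam,name):
    o=ctrl.get_obs(); im=ctrl.camera(cam); cv2.imwrite(f'pics/{name}.png',cv2.cvtColor(im,cv2.COLOR_RGB2BGR)); return o,im
E
python3 - <<'E'
from h import *
for c in ['scene','side','wrist']:
    o,_=snap(c,c+'0'); print(c,ctrl.calibration(c))
print(o,ctrl.tcp_to_grasp)
E
```

```text
pics
scene {'fx': 394.44215845154457, 'fy': 394.44215845154457, 'cx': 261.77511150735995, 'cy': 192.91784250415955, 'rvec': array([ 0.8979466 ,  2.35223403, -1.21197376]), 'tvec': array([ 0.45347292, -0.14810272,  1.56336181])}
side {'fx': 447.6415590063587, 'fy': 447.6415590063587, 'cx': 245.28869984894763, 'cy': 191.50422242855328, 'rvec': array([ 2.37287318, -0.23041671,  0.09090544]), 'tvec': array([-0.54387161,  0.10515299,  1.41429357])}
wrist {'fx': 304.3270345377651, 'fy': 304.3270345377651, 'cx': 259.2663690234372, 'cy': 194.05424973106656, 'T_tool_cam': array([[ 4.14543872e-04, -2.28941969e-01,  9.73439984e-01,
        -2.11299719e-01],
       [ 9.99999431e-01,  1.05181800e-03, -1.78478750e-04,
        -9.69517552e-05],
       [-9.83020425e-04,  9.73439504e-01,  2.28942275e-01,
        -6.50660285e-02],
       [ 0.00000000e+00,  0.00000000e+00,  0.00000000e+00,
         1.00000000e+00]])}
{'time_s': 0.1, 'qpos': array([ 1.12841194e+00,  3.00402167e-01,  1.52149800e+00,  1.59972550e-05,
        1.32071415e+00, -6.66191525e-02]), 'joint_vel': array([-0.00057217, -0.00246297, -0.00254085, -0.00039313,  0.00089902,
        0.00066258]), 'tau': array([ 2.60922556e-03, -5.32640433e+01, -3.53287733e+01,  7.10062799e-02,
        2.35447695e-02, -5.40810038e-05]), 'ee_pos': array([0.20173694, 0.51138378, 0.17355931]), 'eef_rot': array([-1.65258119,  1.56977454, -2.0283504 ]), 'force': array([ 0.70089803, -0.88888114, -0.63175663]), 'moment': array([-0.06144209, -0.00507976, -0.00082294]), 'grip_width': 0.0939764827248587} 0.0188
```

View pics/scene0.png

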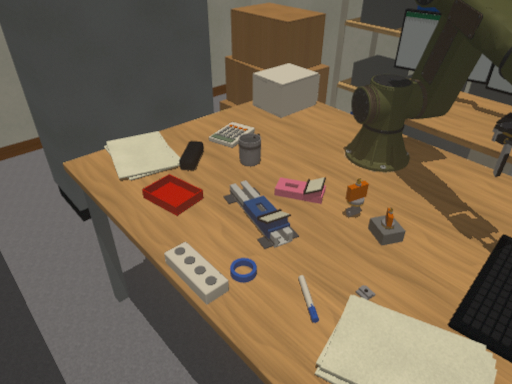

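View pics/side0.png

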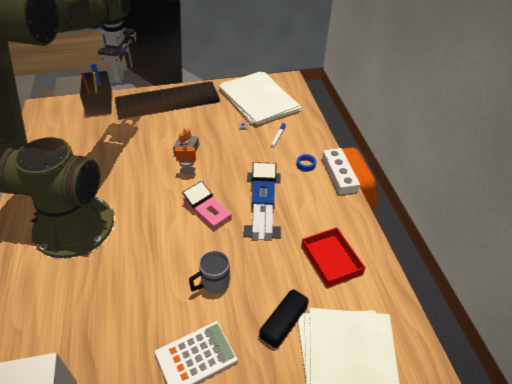

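View pics/wrist0.png

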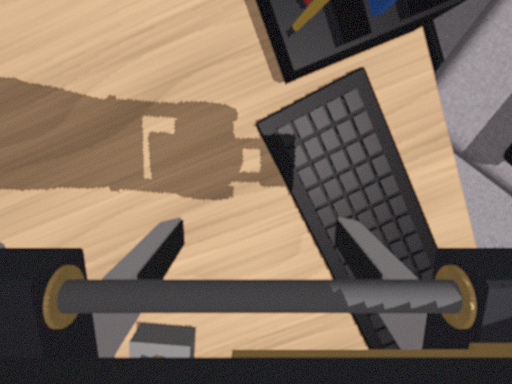

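```bash
python3 - <<'E'
import cv2
a=cv2.imread('pics/scene0.png');b=cv2.imread('pics/side0.png')
cv2.imwrite('pics/z1.png',cv2.resize(a[170:250,220:420],None,fx=4,fy=4,interpolation=cv2.INTER_CUBIC))
cv2.imwrite('pics/z2.png',cv2.resize(b[120:250,160:300],None,fx=4.4,fy=4.4,interpolation=cv2.INTER_CUBIC))
E
```

```text
(no output)
```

View pics/z1.png

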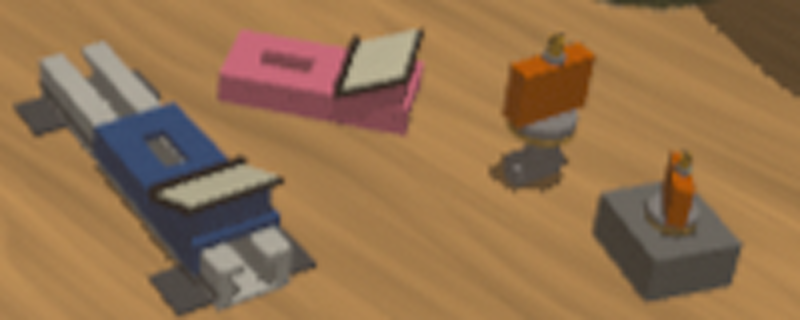

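View pics/z2.png

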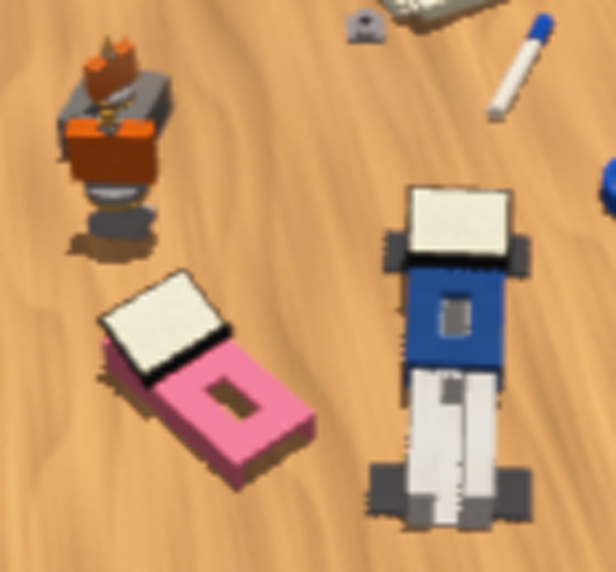

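```bash
cat >> h.py <<'E'
from scipy.spatial.transform import Rotation as Ro
def cam(name,o=None):
    c=ctrl.calibration(name); K=np.array([[c['fx'],0,c['cx']],[0,c['fy'],c['cy']],[0,0,1]])
    if name=='wrist':
        T=np.eye(4); T[:3,:3]=Ro.from_euler('xyz',o['eef_rot']).as_matrix(); T[:3,3]=o['ee_pos']; T=np.linalg.inv(T@c['T_tool_cam'])
        return K,T[:3,:3],T[:3,3]
    return K,cv2.Rodrigues(c['rvec'])[0],c['tvec']
def ray(name,px,z,o=None):
    K,R,t=cam(name,o); d=R.T@np.linalg.solve(K,[px[0],px[1],1]); c=-R.T@t
    return c+d*(z-c[2])/d[2]
def proj(name,P,o=None):
    K,R,t=cam(name,o); q=(K@(R@np.asarray(P,float).reshape(-1,3).T+t[:,None])).T; return q[:,:2]/q[:,2:]
E
python3 - <<'E'
from h import *
S=lambda p:(p[0]/4+220-.4,p[1]/4+170-.4)
D=lambda p:(p[0]/4.4+160-.4,p[1]/4.4+120-.4)
print('tip',ray('scene',S((683,157)),.097),ray('side',D((109,42)),.097))
print('hole',ray('scene',S((165,148)),.044),ray('side',D((456,313)),.044))
for n,p in [('hole corners',(144,138)),('',(165,133)),('',(188,158)),('',(168,166))]: print(n,ray('scene',S(p),.044))
print('plate', [ray('side',D(p),.044) for p in [(405,358),(503,368),(410,268),(503,268)]])
print('railend', [ray('side',D(p),.036) for p in [(410,495),(492,495)]])
print('block top', [ray('scene',S(p),.04) for p in [(605,186),(650,250),(738,242),(690,185)]])
E
```

```text
tip [0.38717173 0.29107122 0.097     ] [0.39022585 0.28857769 0.097     ]
hole [ 0.60927404 -0.00918784  0.044     ] [ 0.61143918 -0.01144071  0.044     ]
hole corners [ 0.61291066 -0.02925352  0.044     ]
 [ 0.59638143 -0.02342848  0.044     ]
 [0.60455452 0.01154546 0.044     ]
 [0.62261316 0.00890627 0.044     ]
plate [array([ 0.56540227, -0.04819863,  0.044     ]), array([ 0.6326455 , -0.07132439,  0.044     ]), array([0.58763984, 0.04107444, 0.044     ]), array([0.65655443, 0.02753034, 0.044     ])]
railend [array([ 0.54474215, -0.16587607,  0.036     ]), array([ 0.59980102, -0.17668797,  0.036     ])]
block top [array([0.38883575, 0.23822735, 0.04      ]), array([0.42616935, 0.3025004 , 0.04      ]), array([0.37083057, 0.3393445 , 0.04      ]), array([0.339409  , 0.27976115, 0.04      ])]
```

```bash
cat >> h.py <<'E'
def pose():
    o=ctrl.get_obs(); return o,o['ee_pos'],Ro.from_euler('xyz',o['eef_rot']).as_matrix()
def head(R): # world heading angle of tool y
    return np.degrees(np.arctan2(R[1,1],R[0,1]))
def go(P,turn=0):
    o,p,R=pose(); d=R.T@(np.asarray(P)-p)*100
    n=max(np.abs(d).max()/4.1,abs(turn)/7.1); print('shift cm total',d.round(2),'turn',turn,'min rows',n)
E
python3 - <<'E'
from h import *
o,p,R=pose(); print(R.round(3),head(R)); print(proj('wrist',[p,p-R[:,0]*.0188],o))
print(R@ctrl.calibration('wrist')['T_tool_cam'][:3,3])
go([.3885,.2898,.22])
E
```

```text
[[-0.     0.367  0.93 ]
 [-0.001  0.93  -0.367]
 [-1.    -0.001 -0.   ]] 68.4681187301142
[[259.43273113 214.69725202]
 [259.4360571  223.04019377]]
[-0.06048595  0.0239463   0.21130356]
shift cm total [ -4.63 -13.77  25.51] turn 0 min rows 6.220894213416902
```

{"fn": "play_rows", "kwargs": {
  "increments": [
    [[0,-0.66,-1.97,3.64,0],[0,-0.66,-1.97,3.64,0],[0,-0.66,-1.97,3.64,0],[0,-0.66,-1.97,3.64,0],[0,-0.66,-1.97,3.64,0],[0,-0.66,-1.97,3.64,0],[0,-0.66,-1.97,3.64,0],[0,0,0,0,0],[0,0,0,0,0]]
  ]
}}

```text
time_s: 0.9
ee_pos: [0.3882, 0.2898, 0.2201]
eef_rot: [1.205, 1.571, 0.825]
force: [-0.2, 0.6, 0.1]
grip_width: 0.0941
```

```bash
python3 - <<'E'
from h import *
o,_=snap('wrist','w1'); o,p,R=pose(); print(p,head(R),o['qpos'],o['time_s'])
E
```

```text
[0.38728477 0.29084125 0.21981497] 68.37524549125833 [ 5.68338292e-01  1.18446246e-01  1.63286501e+00  2.38320193e-04
  1.39051578e+00 -6.25077620e-01] 0.95
```

View pics/w1.png

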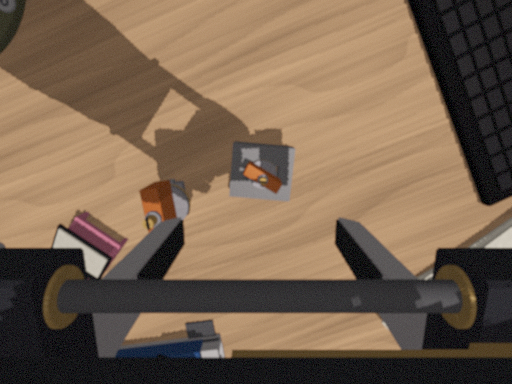

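```bash
python3 - <<'E'
import cv2
a=cv2.imread('pics/w1.png')
cv2.imwrite('pics/z3.png',cv2.resize(a[130:210,220:310],None,fx=7,fy=7,interpolation=cv2.INTER_CUBIC))
E
```

```text
(no output)
```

View pics/z3.png

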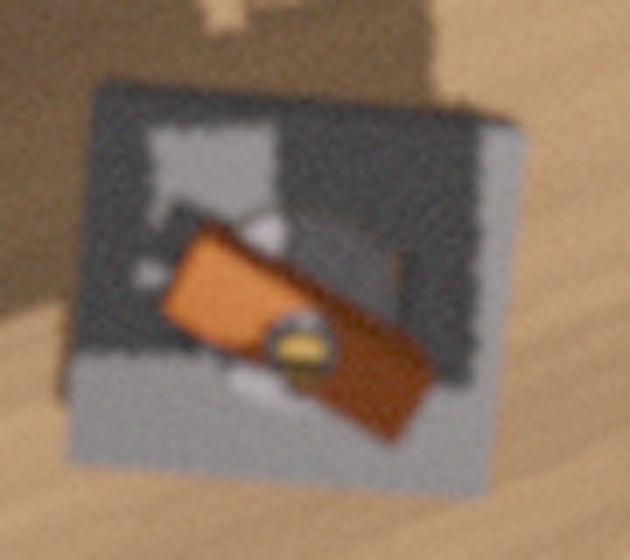

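```bash
python3 - <<'E'
from h import *
o,p,R=pose()
Z=lambda q:(q[0]/7+220-.43,q[1]/7+130-.43)
P=[ray('wrist',Z(q),.084,o) for q in [(207,230),(165,303),(392,443),(437,370)]]
print(np.round(P,4),'c',np.mean(P,0))
for a,b in [(0,3),(1,2),(1,0),(2,3)]:
    d=P[b]-P[a]; print(np.linalg.norm(d),np.degrees(np.arctan2(d[1],d[0])))
print('tip',ray('wrist',Z((302,350)),.097,o))
P=[ray('wrist',Z(q),.04,o) for q in [(97,88),(525,122),(485,495),(68,462)]]
print(np.round(P,4),'c',np.mean(P,0))
for a,b in [(0,1),(3,2),(0,3),(1,2)]:
    d=P[b]-P[a]; print(np.linalg.norm(d),np.degrees(np.arctan2(d[1],d[0])))
E
```

```text
[[0.3638 0.2875 0.084 ]
 [0.3724 0.2765 0.084 ]
 [0.4083 0.3029 0.084 ]
 [0.3994 0.3142 0.084 ]] c [0.38595752 0.29528589 0.084     ]
0.04454891218326738 36.91754526281315
0.044487422484788416 36.30382986797477
0.01394545811312729 128.2591029516137
0.014420535529943206 127.9603938169967
tip [0.38572948 0.29539998 0.097     ]
[[0.3372 0.2752 0.04  ]
 [0.3715 0.3452 0.04  ]
 [0.4345 0.3142 0.04  ]
 [0.3995 0.2432 0.04  ]] c [0.38567013 0.29443124 0.04      ]
0.07801312284274757 63.940443332719504
0.07914330439825852 63.7768946536759
0.07008420939824288 -27.161368886632122
0.07029749984527163 -26.23706994425842
```

```bash
python3 - <<'E'
from h import *
o,p,R=pose()
print(ray('wrist',(152,222),.12,o),ray('wrist',(180,195),.03,o))
go([.386,.2953,.15],-58.4)
E
```

```text
[0.38106895 0.16929725 0.12      ] [0.37611822 0.17952808 0.03      ]
shift cm total [ 6.98  0.37 -0.28] turn -58.4 min rows 8.225352112676056
```

{"fn": "play_rows", "kwargs": {
  "increments": [
    [[0,0.8,0.37,-0.28,0],[0,0.8,0,0,-6.5],[0,0.8,0,0,-6.5],[0,0.8,0,0,-6.5],[0,0.8,0,0,-6.5],[0,0.8,0,0,-6.5],[0,0.8,0,0,-6.5],[0,0.7,0,0,-6.5],[0,0.7,0,0,-6.5],[0,0,0,0,-6.5],[0,0,0,0,0],[0,0,0,0,0]]
  ]
}}

```text
time_s: 1.95
ee_pos: [0.385, 0.2965, 0.1494]
eef_rot: [2.946, 1.57, -2.693]
force: [-0.1, 1.0, -0.6]
grip_width: 0.0936
```

```bash
python3 - <<'E'
from h import *
o,im=snap('wrist','w2'); o,p,R=pose(); print(p,head(R),o['qpos'],o['time_s'],R[:,0])
cv2.imwrite('pics/z4.png',cv2.resize(im[140:260,180:340,::-1],None,fx=5,fy=5,interpolation=cv2.INTER_CUBIC))
E
```

```text
[0.38525226 0.29637956 0.14965557] 126.82200568112304 [ 5.80344306e-01  1.80371255e-01  1.72805908e+00  5.64684648e-05
  1.23349572e+00 -1.63313597e+00] 2.0 [-3.08033163e-04 -1.38246214e-04 -9.99999943e-01]
```

View pics/z4.png

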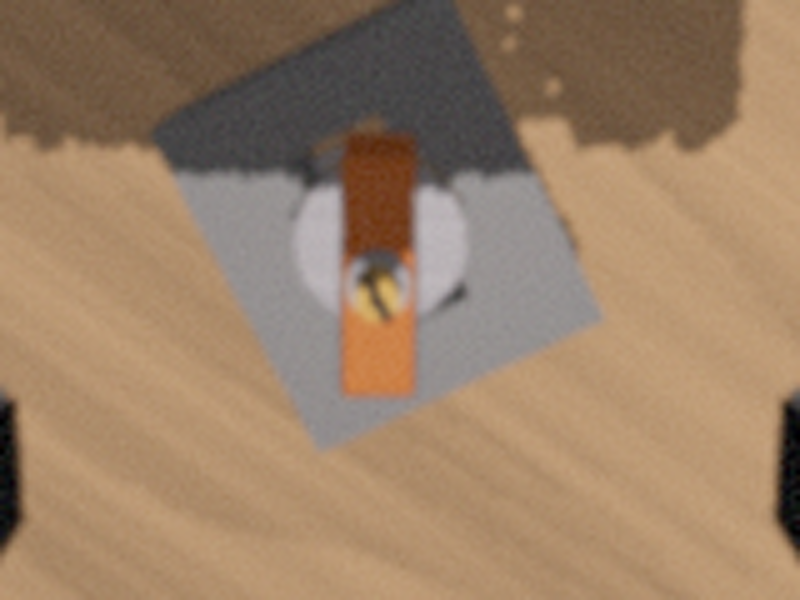

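```bash
python3 - <<'E'
from h import *
o,p,R=pose()
Z=lambda q:(q[0]/5+180-.4,q[1]/5+140-.4)
P=[ray('wrist',Z(q),.084,o) for q in [(345,135),(417,135),(343,396),(415,396)]]
P=P[2:]+P[:2]
print(np.round(P,4),np.mean(P,0),np.linalg.norm(P[0]-P[1]),np.linalg.norm(P[0]-P[2]))
t=ray('wrist',Z((379,293)),.097,o);print(t)
d=np.mean(P,0)-p; print('tool',(R.T@d*100).round(2), (R.T@(t-p)*100).round(2))
import math
a=ray('wrist',Z((363,265)),.097,o);b=ray('wrist',Z((391,318)),.097,o);d=b-a;print('line',np.degrees(np.arctan2(d[1],d[0])))
P=[ray('wrist',Z(q),.04,o) for q in [(320,450),(600,320),(155,130)]];d=P[2]-P[0];print('block',np.degrees(np.arctan2(d[1],d[0])),np.linalg.norm(d),np.linalg.norm(P[1]-P[0]))
d=P[1]-P[0];print(np.degrees(np.arctan2(d[1],d[0])))
E
```

```text
[[0.411  0.3015 0.084 ]
 [0.4028 0.3125 0.084 ]
 [0.3705 0.2721 0.084 ]
 [0.3626 0.2826 0.084 ]] [0.38671446 0.29216733 0.084     ] 0.01372515372126541 0.05005400145150764
[0.38797445 0.29306456 0.097     ]
tool [ 6.57 -0.43 -0.13] [ 5.27 -0.43  0.02]
line 63.87637168074339
block -117.65395628473615 0.07938194573814748 0.06839331715197668
152.85789280721025
```

{"fn": "play_rows", "kwargs": {
  "increments": [
    [[0,1.5,-0.2,0,0],[0,1.5,-0.1,0,0],[0,1.5,-0.1,0,0],[0,1.0,0,0,0],[0,1.0,0,0,0],[0,0,0,0,0],[0,0,0,0,0]]
  ]
}}

```text
time_s: 2.58
ee_pos: [0.3882, 0.2925, 0.085]
eef_rot: [3.034, 1.57, -2.605]
force: [-0.3, 0.0, 0.2]
grip_width: 0.094
```

```bash
python3 - <<'E'
from h import *
o,im=snap('wrist','w3'); o,p,R=pose(); print(p,head(R),o['time_s'])
cv2.imwrite('pics/z5.png',cv2.resize(im[140:300,160:360,::-1],None,fx=4,fy=4,interpolation=cv2.INTER_CUBIC))
E
```

```text
[0.38851946 0.29267746 0.08548731] 126.94179915053161 2.6333
```

View pics/z5.png

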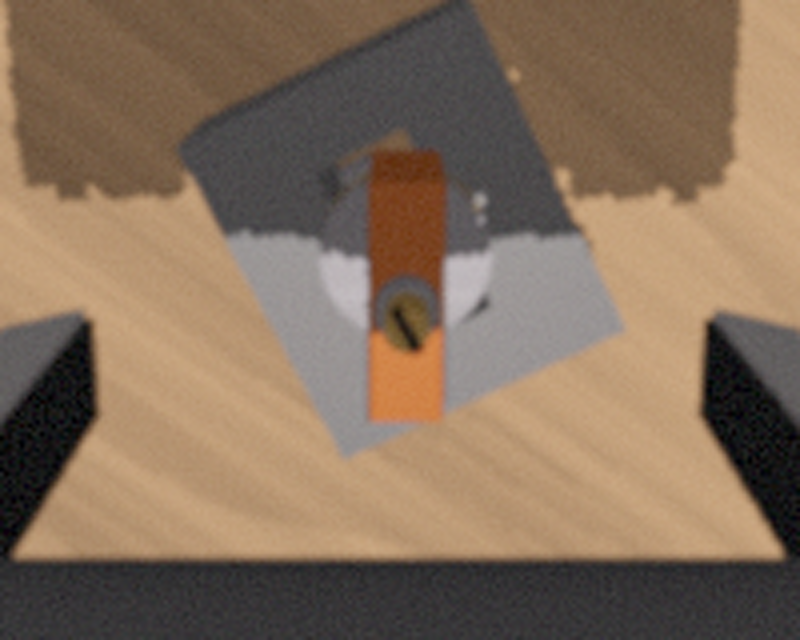

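```bash
python3 - <<'E'
from h import *
o,p,R=pose()
Z=lambda q:(q[0]/4+160-.4,q[1]/4+140-.4)
t=ray('wrist',Z((407,322)),.097,o);print(t,R.T@(t-p)*100)
for q in [(405,153),(406,420)]:
  t=ray('wrist',Z(q),.084,o);print(t,R.T@(t-p)*100)
go([p[0],p[1],.053])
E
```

```text
[0.38795077 0.29293648 0.097     ] [-1.15129014  0.05482675 -0.02917307]
[0.36643863 0.27635036 0.084     ] [ 0.14703126  0.02213522 -2.74615816]
[0.40673187 0.30702115 0.084     ] [0.15016166 0.05184935 2.31758813]
shift cm total [ 3.25  0.   -0.  ] turn 0 min rows 0.7923731859810861
```

{"fn": "play_rows", "kwargs": {
  "increments": [
    [[0,1.2,0.07,0,0],[0,1.2,0,0,0],[0,0.7,0,0,0],[0,0,0,0,0],[255,0,0,0,0],[255,0,0,0,0],[255,0,0,0,0],[255,0,0,0,0],[255,0,0,0,0],[255,0,0,0,0],[255,0,0,0,0],[255,0,0,0,0]]
  ],
  "newtons": 50
}}

```text
time_s: 3.63
ee_pos: [0.3879, 0.2929, 0.054]
eef_rot: [-0.626, 1.571, 0.019]
force: [0.6, 0.6, -0.1]
grip_width: 0.044
```

```bash
python3 - <<'E'
from h import *
o,im=snap('wrist','w4'); o,p,R=pose(); print(p,head(R),o['time_s'],o['force'],o['moment'],o['grip_width'])
cv2.imwrite('pics/z6.png',cv2.resize(im[140:300,160:360,::-1],None,fx=4,fy=4,interpolation=cv2.INTER_CUBIC))
E
```

```text
[0.38792561 0.29296118 0.05399267] 126.96878587876937 3.6833 [-0.09514562  0.03928392 -0.13973479] [ 0.06981927  0.00868064 -0.02107997] 0.040274691131299965
```

View pics/z6.png

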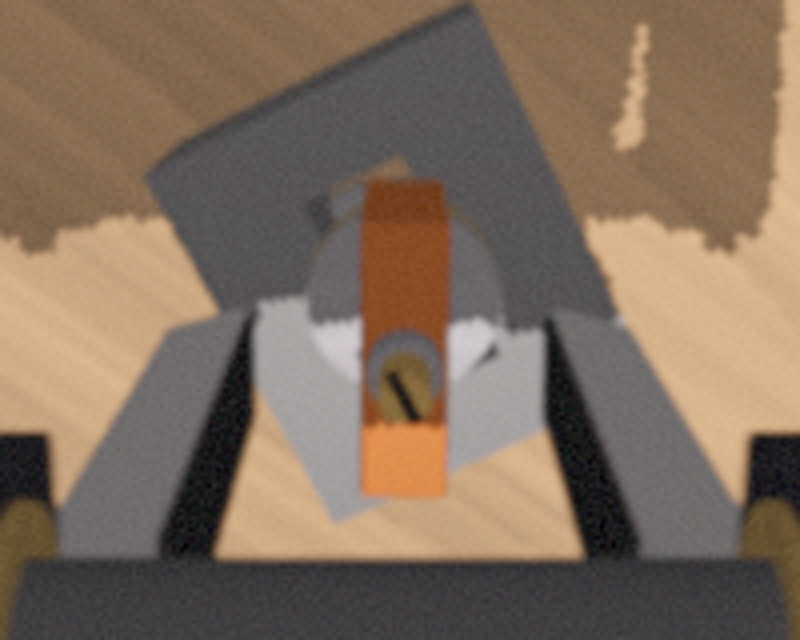

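{"fn": "play_rows", "kwargs": {
  "increments": [
    [[255,0,0,0,0],[255,0,0,0,0],[255,0,0,0,0],[255,0,0,0,0],[255,0,0,0,0],[255,0,0,0,0],[255,0,0,0,0]]
  ],
  "newtons": 50
}}

```text
time_s: 4.27
ee_pos: [0.3879, 0.293, 0.054]
eef_rot: [0.464, 1.571, 1.109]
force: [0.1, 1.3, 0.2]
grip_width: 0.0087
```

```bash
python3 - <<'E'
from h import *
o,p,R=pose(); print(p,head(R),o['time_s'],o['force'],o['moment'],o['grip_width'])
E
```

```text
[0.38791324 0.29301001 0.05403988] 126.96703941504664 4.2667 [0.12882923 1.30147321 0.17702656] [ 0.26503904  0.17568474 -0.01175278] 0.008686134858417127
```

```bash
python3 - <<'E'
from h import *
o,im=snap('wrist','w5'); o,p,R=pose(); print(p,head(R),o['time_s'],o['force'],o['moment'],o['grip_width'])
cv2.imwrite('pics/z7.png',cv2.resize(im[140:300,160:360,::-1],None,fx=4,fy=4,interpolation=cv2.INTER_CUBIC))
E
```

```text
[0.387885   0.29302046 0.05400981] 126.97341143382936 4.3167 [-1.58878679  1.1491704   1.01597457] [0.24130478 0.16002348 0.01119424] 0.008273602587357504
```

View pics/z7.png

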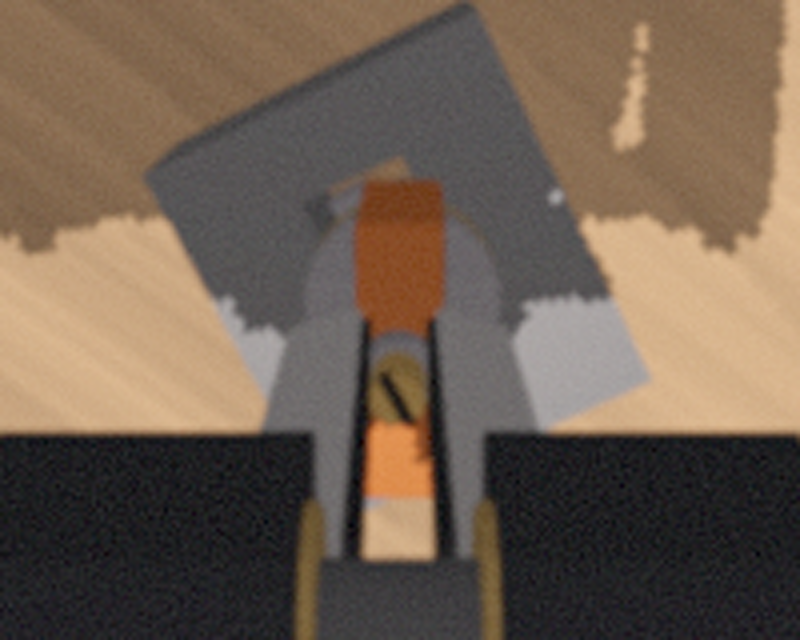

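{"fn": "play_rows", "kwargs": {
  "increments": [
    [[255,-0.8,0,0,0],[255,-1.5,0,0,0],[255,-2.5,0,0,0],[255,-3,0,0,0],[255,-3,0,0,0],[255,-1.8,0,0,0],[255,0,0,0,0]]
  ]
}}

```text
time_s: 4.9
ee_pos: [0.3891, 0.2937, 0.1841]
eef_rot: [-0.098, 1.565, 0.547]
force: [0.5, 0.8, -2.0]
grip_width: 0.0083
```

```bash
python3 - <<'E'
from h import *
o,p,R=pose(); print(p,head(R),o['time_s'],o['force'],o['moment'],o['grip_width'])
go([.654,.038,.16])
snap('side','s1')
E
```

```text
[0.38911831 0.2936601  0.18407905] 126.96894539515529 4.9 [ 0.54517345  0.76285201 -2.02064655] [ 0.09138621  0.04759498 -0.03040425] 0.008309924796291389
shift cm total [  2.46 -36.35   5.77] turn 0 min rows 8.866908377722382
```

View pics/s1.png

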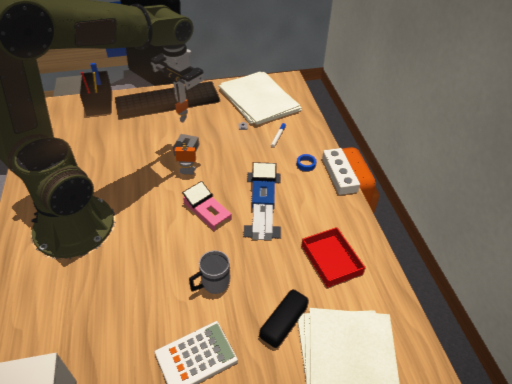

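{"fn": "play_rows", "kwargs": {
  "increments": [
    [[255,0,-2,0.52,0],[255,0,-3.3,0.52,0],[255,0,-3.5,0.52,0],[255,0,-3.5,0.52,0],[255,0,-3.5,0.52,0],[255,0,-3.5,0.52,0],[255,0,-3.5,0.52,0],[255,0,-3.5,0.52,0],[255,0,-3.5,0.52,0],[255,0,-3.5,0.52,0],[255,0,-3.0,0.52,0],[255,0.5,0,0,-5.8]]
  ]
}}

```text
time_s: 5.95
ee_pos: [0.6539, 0.0331, 0.1724]
eef_rot: [2.827, 1.569, -2.715]
force: [-0.0, -0.2, -3.2]
grip_width: 0.0083
```

{"fn": "play_rows", "kwargs": {
  "increments": [
    [[255,1,0,0,-5.8],[255,0.9,0,0,0],[255,0,0,0,0],[255,0,0,0,0]]
  ]
}}

```text
time_s: 6.28
ee_pos: [0.6512, 0.0376, 0.1546]
eef_rot: [2.312, 1.568, -3.127]
force: [-0.2, -0.5, -1.8]
grip_width: 0.0083
```

```bash
python3 - <<'E'
from h import *
o,im=snap('wrist','w6'); o,p,R=pose(); print(p,head(R),o['time_s'],o['force'],o['moment'],o['grip_width'],o['qpos'],R[:,0])
E
```

```text
[0.65164539 0.03759145 0.15564575] 138.4334524435077 6.3333 [-0.71129892 -0.30783341 -1.59887123] [0.05299527 0.07593871 0.02245361] 0.008520917892610167 [ 1.53926043e-03  5.46762271e-01  1.21680985e+00 -3.92763314e-05
  1.37876286e+00 -2.41457291e+00] [-7.42269061e-04 -3.96969524e-05 -9.99999724e-01]
```

View pics/w6.png

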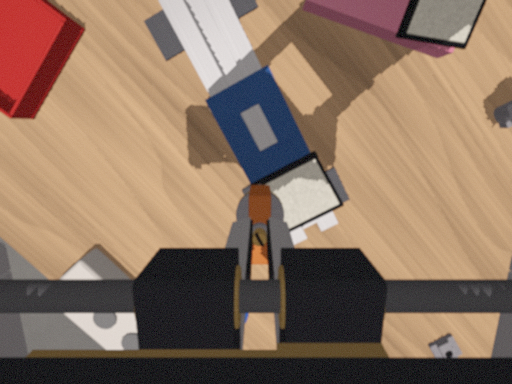

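```bash
python3 - <<'E'
import cv2
a=cv2.imread('pics/w6.png')
cv2.imwrite('pics/z8.png',cv2.resize(a[60:190,190:350],None,fx=5,fy=5,interpolation=cv2.INTER_CUBIC)[:600])
cv2.imwrite('pics/z9.png',cv2.resize(a[170:270,210:310],None,fx=6,fy=6,interpolation=cv2.INTER_CUBIC))
E
```

```text
(no output)
```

View pics/z8.png

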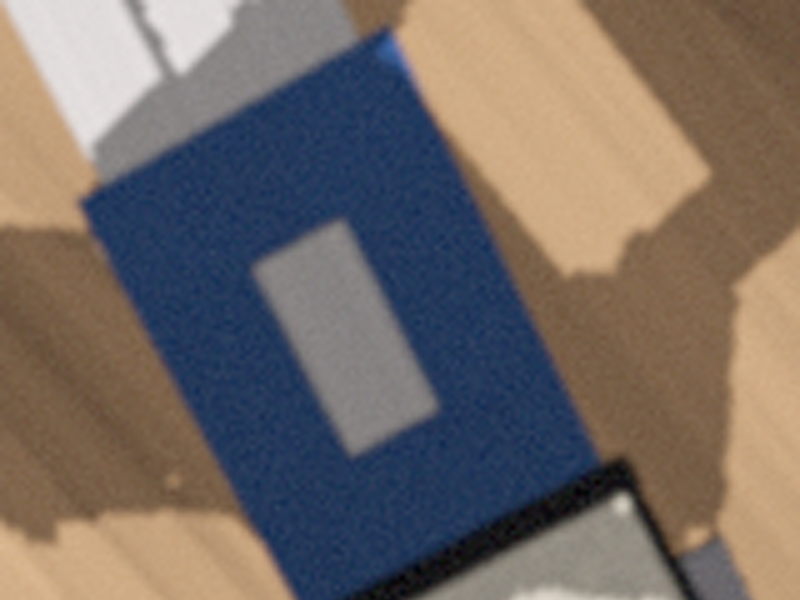

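View pics/z9.png

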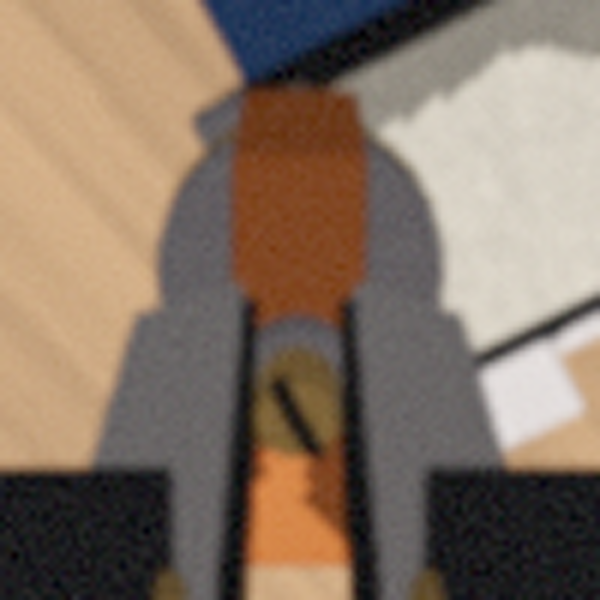

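```bash
python3 - <<'E'
from h import *
o,p,R=pose()
o=dict(o)
Z=lambda q:(q[0]/5+190-.4,q[1]/5+60-.4)
P=np.array([ray('wrist',Z(q),.044,o) for q in [(345,217),(250,265),(355,458),(440,410)]])
print(P.round(4),P.mean(0))
for a,b in [(0,1),(3,2),(0,3),(1,2)]:
    d=P[b]-P[a]; print(np.linalg.norm(d).round(4),np.degrees(np.arctan2(d[1],d[0])))
P2=np.array([ray('wrist',Z(q),.044,o) for q in [(385,30),(85,205),(297,595),(595,455)]])
for a,b in [(0,1),(0,3),(1,2)]:
    d=P2[b]-P2[a]; print('plate',np.linalg.norm(d).round(4),np.degrees(np.arctan2(d[1],d[0])),P2[a],P2[b])
Y=lambda q:(q[0]/6+210-.42,q[1]/6+170-.42)
L=[ray('wrist',Y(q),p[2]+.043,o) for q in [(276,380),(320,452)]];d=L[1]-L[0];print('line',np.degrees(np.arctan2(d[1],d[0])),np.linalg.norm(d))
t=ray('wrist',Y((296,400)),p[2]+.043,o);print('tip',R.T@(t-p)*1000)
f=[ray('wrist',Y(q),p[2]-.0035,o) for q in [(160,262),(440,262)]];print('flange mm',[R.T@(x-p)*1000 for x in f])
h=P.mean(0);print('hole in tool',R.T@(h-p)*1000)
E
```

```text
[[ 0.5962 -0.0272  0.044 ]
 [ 0.6171 -0.033   0.044 ]
 [ 0.627   0.0108  0.044 ]
 [ 0.6071  0.0151  0.044 ]] [ 0.61186304 -0.00859052  0.044     ]
0.0217 -15.6414367126688
0.0204 -12.188103473205391
0.0436 75.61979238785446
0.0449 77.21690914649886
plate 0.0693 -12.830487261218428 [ 0.56669073 -0.04856806  0.044     ] [ 0.6342769  -0.06396109  0.044     ]
plate 0.095 76.60697983258271 [ 0.56669073 -0.04856806  0.044     ] [0.58869818 0.04385947 0.044     ]
plate 0.091 76.30849220313435 [ 0.6342769  -0.06396109  0.044     ] [0.65582177 0.02447649 0.044     ]
line 78.34856835811959 0.00866990446429042
tip [-43.00018599  -1.17974548  -0.86174184]
flange mm [array([  3.49098849, -17.86883605,  -0.84345065]), array([ 3.50917   , 16.48198249, -0.86134814])]
hole in tool [111.67708246  -0.93573848 -60.88955143]
```

{"fn": "play_rows", "kwargs": {
  "increments": [
    [[255,0,0,-2,0],[255,0,0,-2,0],[255,0,0,-2,0],[255,1,0,0,0],[255,1.5,0,0,0],[255,1.5,0,0,0],[255,0.5,0,0,0],[255,0,0,0,0],[255,0,0,0,0]]
  ]
}}

```text
time_s: 7.08
ee_pos: [0.6125, -0.0074, 0.1116]
eef_rot: [-0.914, 1.57, -0.067]
force: [0.2, 0.8, -1.7]
grip_width: 0.0087
```

```bash
python3 - <<'E'
from h import *
o,im=snap('wrist','w7'); o,p,R=pose(); print(p,head(R),o['time_s'],o['force'],o['moment'],o['grip_width'],R[:,0])
cv2.imwrite('pics/z10.png',cv2.resize(im[110:250,180:340,::-1],None,fx=5,fy=5,interpolation=cv2.INTER_CUBIC)[:600])
o,im=snap('side','s2')
cv2.imwrite('pics/z11.png',cv2.resize(im[90:240,180:340,::-1],None,fx=4,fy=4,interpolation=cv2.INTER_CUBIC)[:600])
E
```

```text
[ 0.61274155 -0.00742441  0.1119612 ] 138.55789862199515 7.1333 [-0.54500921 -0.30252922 -2.33255816] [0.02032914 0.00309222 0.03781682] 0.008328859005289877 [ 1.34165464e-03 -1.04641081e-04 -9.99999095e-01]
```

View pics/z10.png

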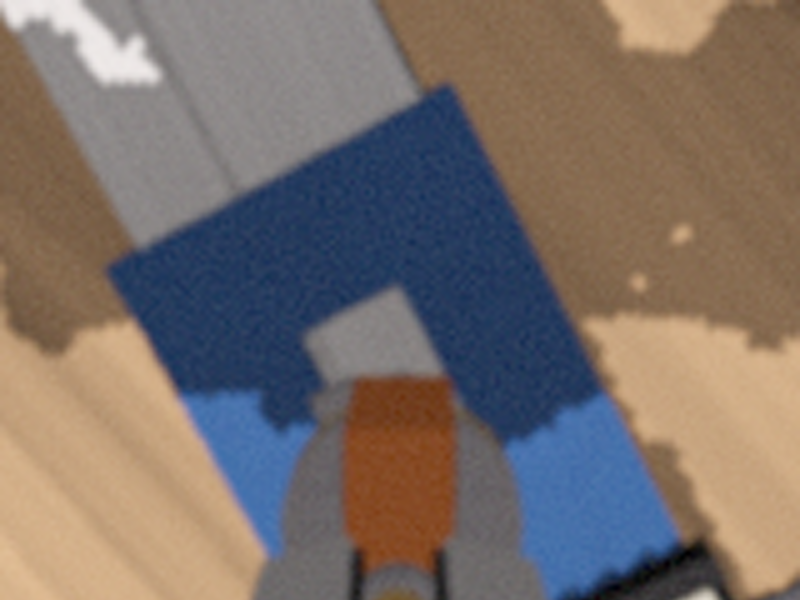

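View pics/z11.png

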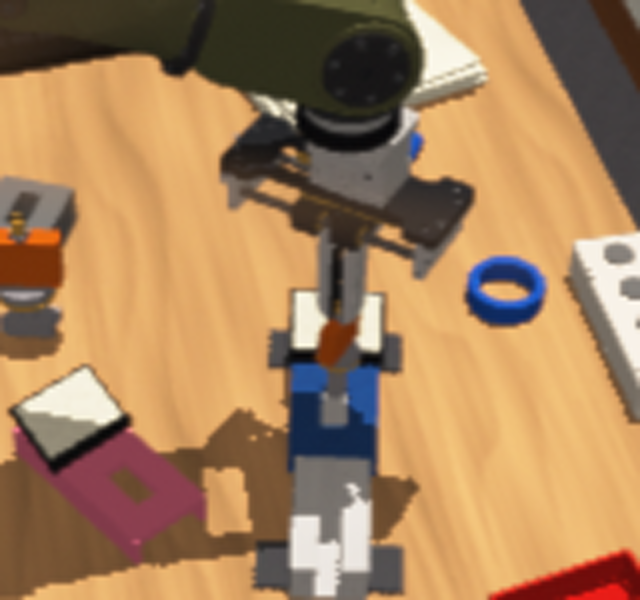

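```bash
python3 - <<'E'
from h import *
import scipy.optimize as so
o,p,R=pose()
Z=lambda q:(q[0]/5+180-.4,q[1]/5+110-.4)
# fit bracket pose (x,y,yaw) w/ z .044 ; obs pts: plate -y corners, hole -y corners
obs=np.array([Z(q) for q in [(450,88),(110,270),(402,287),(303,335)]])
loc=np.array([[-36,-50],[36,-50],[-10.5,-22],[10.5,-22]])/1000
def mod(v):
    c,s=np.cos(v[2]),np.sin(v[2]); X=loc@np.array([[c,s],[-s,c]])+v[:2]
    return proj('wrist',np.c_[X,np.full(len(X),.044)],o)
r=so.least_squares(lambda v:(mod(v)-obs).ravel(),[.611,-.01,np.radians(-13.5+90-90)])
print(r.x[:2],np.degrees(r.x[2])+90,r.fun.round(2))
# edges headings
for a,b in [((112,272),(268,550)),((452,92),(680,540)),((110,270),(450,88))]:
    A,B=[ray('wrist',Z(q),.044,o) for q in (a,b)];d=B-A;print('edge',np.degrees(np.arctan2(d[1],d[0])))
for a,b in [((155,30),(238,190)),((25,20),(140,245)),((380,5),(418,95))]:
    A,B=[ray('wrist',Z(q),.036,o) for q in (a,b)];d=B-A;print('rail edge',np.degrees(np.arctan2(d[1],d[0])), [(x[:2]-r.x[:2])@[np.cos(r.x[2]),np.sin(r.x[2])]*1000 for x in(A,B)])
h=np.r_[r.x[:2],.044];print('hole tool',R.T@(h-p)*1000)
f=[ray('wrist',Z(q),p[2]-.0035,o) for q in [(284,520),(522,520)]];print('flange mm',[R.T@(x-p)*1000 for x in f])
E
```

```text
[ 0.61130114 -0.00816236] 76.52906107376627 [ 0.84 -0.9  -0.52  0.17 -0.1  -0.02 -0.24  0.87]
edge 75.89051694698684
edge 76.48721738902674
edge 166.31877068490272
rail edge 75.12747146044342 [np.float64(7.748807037285298), np.float64(8.542036156644732)]
rail edge 73.88603313624412 [np.float64(27.84224205552441), np.float64(29.93748485532433)]
rail edge 72.11469932003669 [np.float64(-30.6880469475129), np.float64(-29.342245402378282)]
hole tool [68.06124936  0.73724264 -1.5024154 ]
flange mm [array([  3.52154741, -17.76381728,  -0.56448617]), array([ 3.478012  , 17.2832101 , -0.60154524])]
```

{"fn": "play_rows", "kwargs": {
  "increments": [
    [[255,0.6,0.1,-0.06,0],[255,0.6,0,0,0],[255,0,0,0,0],[255,0,0,0,0],[255,0,0,0,0]]
  ]
}}

```text
time_s: 7.6
ee_pos: [0.6111, -0.0075, 0.099]
eef_rot: [0.198, 1.571, 1.046]
force: [0.2, -0.1, -2.3]
grip_width: 0.0086
```

```bash
cat > ov.py <<'E'
from h import *
import sys
def overlay(fn,hole,yaw,bolt,byaw,dz):
    o,im=snap('wrist',fn+'_raw'); o,p,R=pose(); s=5
    big=cv2.resize(np.ascontiguousarray(im[:,:,::-1]),None,fx=s,fy=s,interpolation=cv2.INTER_CUBIC)
    def rect(c,yw,hx,hy,z,col):
        X=np.array([[-hx,-hy],[hx,-hy],[hx,hy],[-hx,hy]])/1000; t=np.radians(yw-90); 
        X=X@np.array([[np.cos(t),np.sin(t)],[-np.sin(t),np.cos(t)]])+c
        q=((proj('wrist',np.c_[X,np.full(4,z)],o)+.5)*s).astype(int); cv2.polylines(big,[q],True,col,1)
    rect(hole,yaw,10.5,22,.044,(0,255,255)); rect(hole,yaw,36,50,.044,(0,255,255))
    b=(p+R@np.array([0,bolt[0],bolt[1]])/1000)[:2]
    z0=p[2]-dz
    rect(b,byaw,8,18,z0+.002,(0,255,0)); rect(b,byaw,8,18,z0+.016,(0,200,0))
    a=np.linspace(0,6.28,60); c=np.c_[b[0]+.018*np.cos(a),b[1]+.018*np.sin(a),np.full(60,p[2]-.0037)]
    cv2.polylines(big,[((proj('wrist',c,o)+.5)*s).astype(int)],True,(255,0,255),1)
    cv2.imwrite(f'pics/{fn}.png',big[110*s:230*s,180*s:340*s]); print(p,head(R),'bolt',b,o['force'],o['moment'],o['time_s'])
E
python3 - <<'E'
from ov import *
overlay('ov1',(.6113,-.0082),76.3,(-.7,-.7),76.5,.049)
E
```

```text
[ 0.61118466 -0.00747658  0.0991501 ] 138.5662776371404 bolt [ 0.61124624 -0.00846462] [-0.00616765 -0.89001174 -2.34448618] [0.05147484 0.04136706 0.00554276] 7.65
```

View pics/ov1.png

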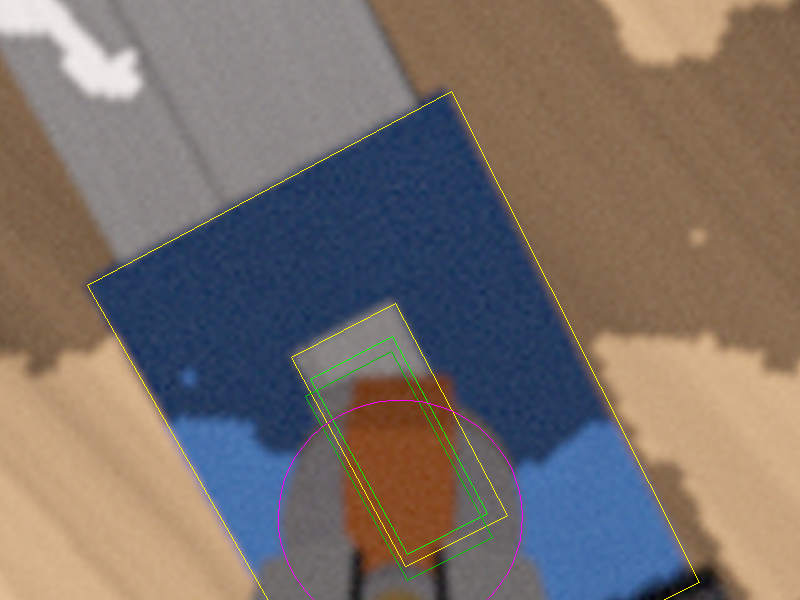

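```bash
python3 - <<'E'
import cv2
a=cv2.imread('pics/ov1_raw.png')
c=cv2.resize(a[165:215,230:280],None,fx=12,fy=12,interpolation=cv2.INTER_CUBIC)
c=cv2.convertScaleAbs(c,alpha=1.6)
cv2.imwrite('pics/z12.png',c)
E
```

```text
(no output)
```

View pics/z12.png

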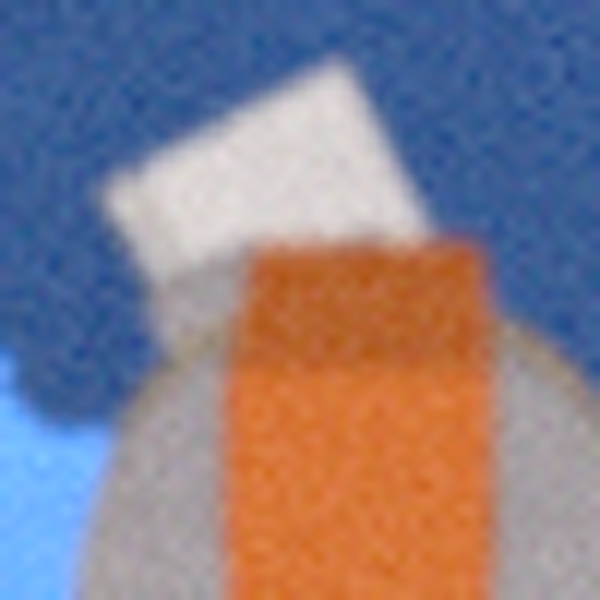

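{"fn": "play_rows", "kwargs": {
  "increments": [
    [[255,0.3,0.03,-0.02,0],[255,0.4,0,0,0],[255,0.4,0,0,0],[255,0.2,0,0,0],[255,0.1,0,0,0],[255,0,0,0,0]]
  ]
}}

```text
time_s: 8.15
ee_pos: [0.6106, -0.0074, 0.0846]
eef_rot: [2.225, 1.57, 3.072]
force: [-0.6, -0.3, -2.4]
grip_width: 0.009
```

```bash
python3 - <<'E'
from ov import *
overlay('ov2',(.6113,-.0082),76.3,(-.7,-.7),76.5,.049)
a=cv2.imread('pics/ov2_raw.png')
c=cv2.resize(a[165:215,230:280],None,fx=12,fy=12,interpolation=cv2.INTER_CUBIC)
c=cv2.convertScaleAbs(c,alpha=1.6)
cv2.imwrite('pics/z13.png',c)
E
```

```text
[ 0.61070346 -0.00739963  0.08489359] 138.56848839778618 bolt [ 0.61076508 -0.00838766] [-0.44638466  0.11293041 -2.80278889] [ 0.1192117  0.0490394 -0.0286269] 8.2
```

View pics/z13.png

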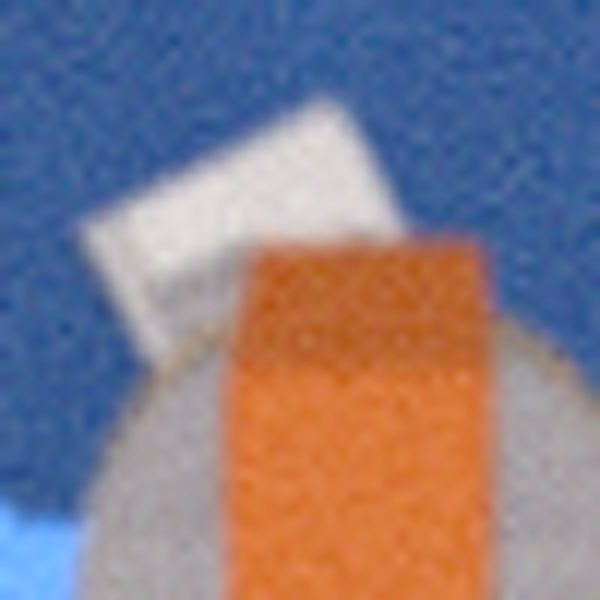

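{"fn": "play_rows", "kwargs": {
  "increments": [
    [[255,0.2,0,0,0],[255,0.2,0,0,0],[255,0.2,0,0,0],[255,0,0,0,0],[255,0,0,0,0]]
  ]
}}

```text
time_s: 8.62
ee_pos: [0.6106, -0.0074, 0.0788]
eef_rot: [2.319, 1.57, -3.117]
force: [-0.1, -0.3, -3.0]
grip_width: 0.0086
```

```bash
python3 - <<'E'
from h import *
o,p,R=pose(); print(p,head(R),o['force'],o['moment'],R[:,0])
E
```

```text
[ 0.61060924 -0.0074089   0.0788275 ] 138.56943210393405 [-0.09916038 -0.2832861  -2.97541668] [ 0.05364009 -0.01345593  0.00119793] [-3.15305757e-04 -7.81833136e-06 -9.99999950e-01]
```

{"fn": "play_rows", "kwargs": {
  "increments": [
    [[255,0.25,0,0,0],[255,0.25,0,0,0],[255,0.25,0,0,0],[255,0.25,0,0,0],[255,0,0,0,0],[255,0,0,0,0]]
  ]
}}

```text
time_s: 9.12
ee_pos: [0.6106, -0.0074, 0.0688]
eef_rot: [2.269, 1.57, 3.117]
force: [-0.5, -1.0, -1.7]
grip_width: 0.0087
```

```bash
python3 - <<'E'
from ov import *
overlay('ov3',(.6113,-.0082),76.3,(-.7,-.7),76.5,.049)
E
```

```text
[ 0.61067142 -0.00738532  0.06892509] 138.56649051197346 bolt [ 0.61073301 -0.00837335] [-0.05044463 -0.13586766 -2.23059728] [0.06088946 0.04375888 0.01483329] 9.1667
```

View pics/ov3.png

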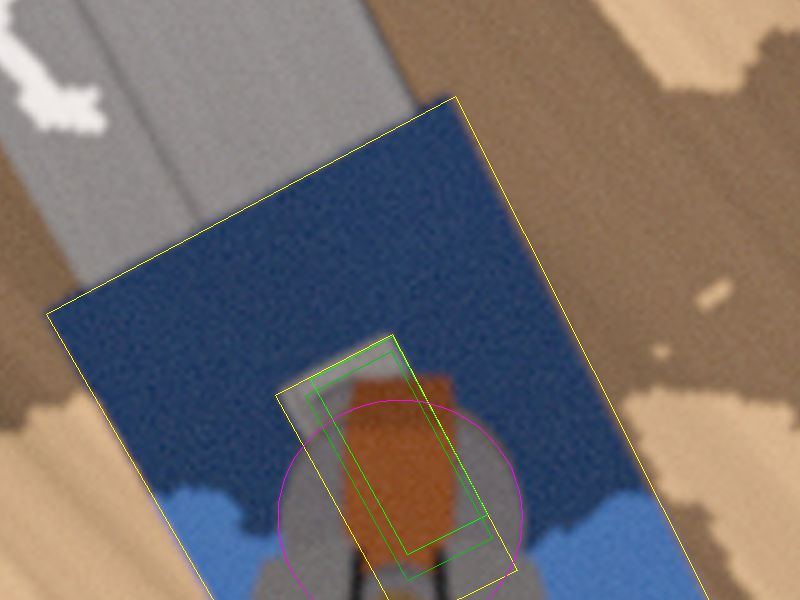

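{"fn": "play_rows", "kwargs": {
  "increments": [
    [[255,0.3,0,0,0],[255,0.3,0,0,0],[255,0.2,0,0,0],[255,0.1,0,0,0],[255,0.1,0,0,0],[255,0,0,0,0],[255,0,0,0,0],[255,0,0,0,0]]
  ]
}}

```text
time_s: 9.83
ee_pos: [0.6108, -0.0074, 0.0591]
eef_rot: [-0.854, 1.571, -0.006]
force: [-0.3, 1.3, -2.3]
grip_width: 0.0083
```

```bash
python3 - <<'E'
from ov import *
overlay('ov4',(.6113,-.0082),76.3,(-.7,-.7),76.5,.049)
E
```

```text
[ 0.61077334 -0.00740125  0.05913014] 138.568092996761 bolt [ 0.61083495 -0.00838928] [-0.45367341 -0.09990434 -2.60530853] [ 0.04468904  0.0505454  -0.02791366] 9.8833
```

View pics/ov4.png

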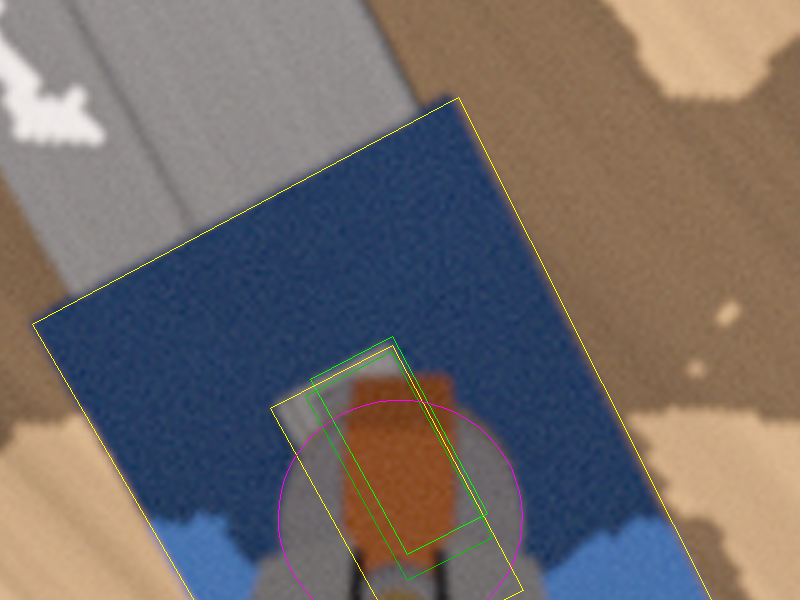

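{"fn": "play_rows", "kwargs": {
  "increments": [
    [[255,0.08,0,0,3],[255,0,0,0,5],[255,0,0,0,5],[255,0,0,0,5],[255,0,0,0,5],[255,0,0,0,5],[255,0,0,0,5],[255,0,0,0,5],[255,0,0,0,5],[255,0,0,0,0],[255,0,0,0,0]]
  ]
}}

```text
time_s: 10.8
ee_pos: [0.6107, -0.0074, 0.0583]
eef_rot: [-0.277, 1.571, -0.177]
force: [-0.2, -0.1, -1.9]
grip_width: 0.0086
```

```bash
python3 - <<'E'
from ov import *
overlay('ov5',(.6113,-.0082),76.3,(-.7,-.7),35,.049)
a=cv2.imread('pics/ov5_raw.png')
cv2.imwrite('pics/z14.png',cv2.resize(a[190:270,200:320],None,fx=6,fy=6,interpolation=cv2.INTER_CUBIC))
E
```

```text
[ 0.6107134  -0.00742717  0.05822447] 95.74286390638387 bolt [ 0.61008696 -0.0081937 ] [ 0.66068521 -0.63910953 -1.84707717] [-0.0009505   0.00249945 -0.01451605] 10.85
```

View pics/ov5.png

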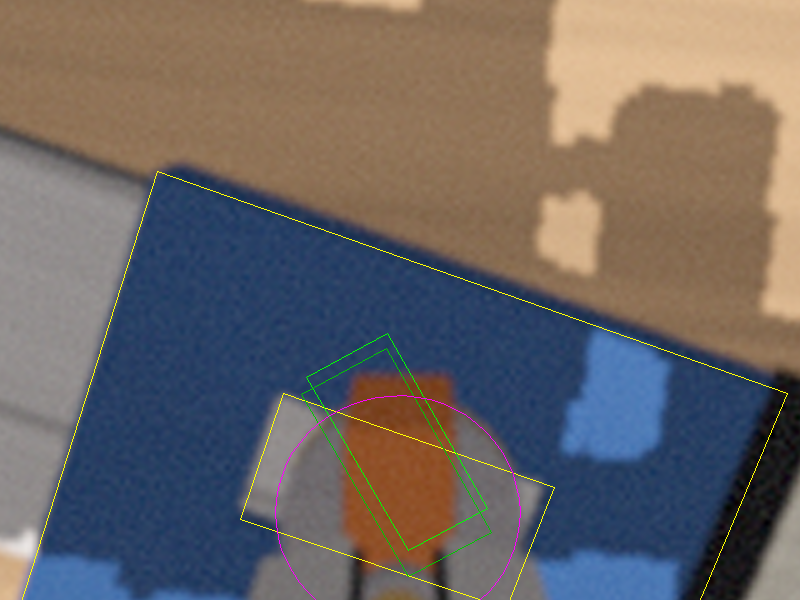

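View pics/z14.png

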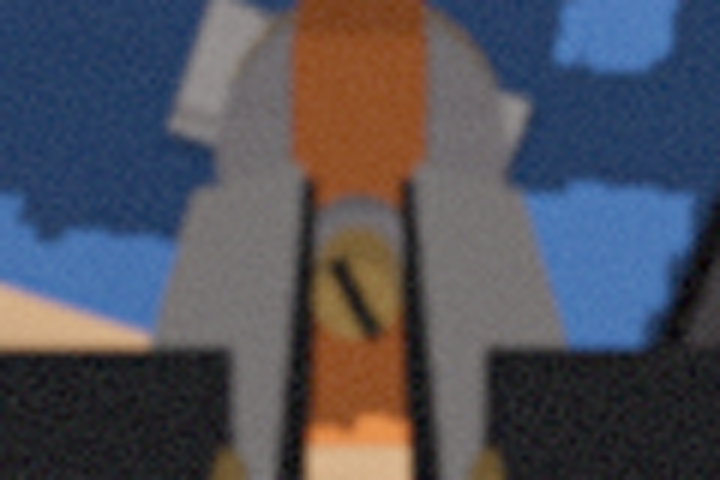

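{"fn": "play_rows", "kwargs": {
  "increments": [
    [[255,0,0,0,5],[255,0,0,0,5],[255,0,0,0,5],[255,0,0,0,5],[255,0,0,0,5],[255,0,0,0,5],[255,0,0,0,5],[255,0,0,0,5],[255,0,0,0,5],[255,0,0,0,0],[255,0,0,0,0]]
  ]
}}

```text
time_s: 11.77
ee_pos: [0.6108, -0.0074, 0.0583]
eef_rot: [0.612, 1.571, -0.072]
force: [0.0, 0.4, -1.7]
grip_width: 0.0083
```

```bash
python3 - <<'E'
from ov import *
overlay('ov6',(.6113,-.0082),76.3,(-.7,-.7),-11,.049)
a=cv2.imread('pics/ov6_raw.png')
cv2.imwrite('pics/z15.png',cv2.resize(a[170:270,200:320],None,fx=6,fy=6,interpolation=cv2.INTER_CUBIC))
E
```

```text
[ 0.61072036 -0.00738129  0.05820887] 50.820078886577846 bolt [ 0.60973551 -0.00748168] [-0.14016926 -0.26549356 -1.7715076 ] [ 0.02391296 -0.00349774 -0.01729743] 11.8167
```

View pics/z15.png

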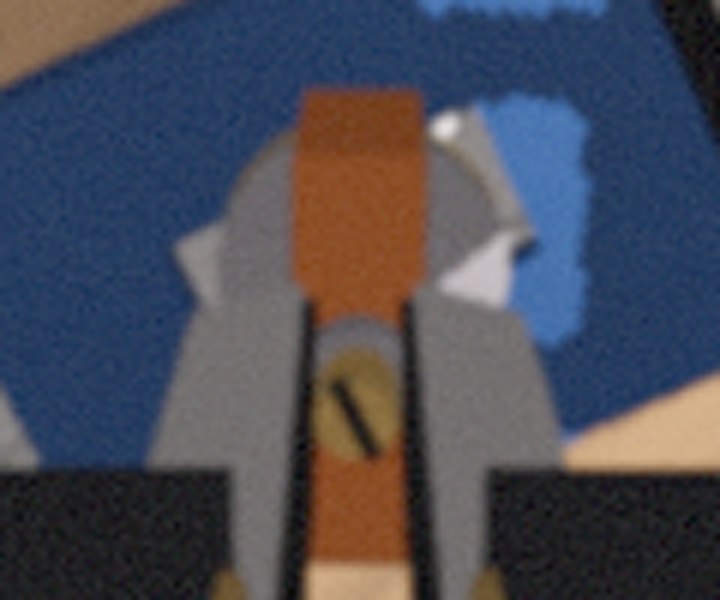

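{"fn": "play_rows", "kwargs": {
  "increments": [
    [[255,0,0,0,3],[255,0,0,0,3],[255,0,0,0,3],[255,0,0,0,3],[255,0,0,0,0],[255,0,0,0,0]]
  ]
}}

```text
time_s: 12.32
ee_pos: [0.6107, -0.0074, 0.0582]
eef_rot: [0.426, 1.571, -0.468]
force: [-0.0, 0.5, -2.1]
grip_width: 0.0084
```

```bash
python3 - <<'E'
from ov import *
overlay('ov7',(.6113,-.0082),76.3,(-.7,-.7),-11,.049)
a=cv2.imread('pics/ov7_raw.png')
cv2.imwrite('pics/z16.png',cv2.resize(a[170:270,200:320],None,fx=6,fy=6,interpolation=cv2.INTER_CUBIC))
E
```

```text
[ 0.61070311 -0.00740148  0.05821677] 38.77519642695655 bolt [ 0.609719   -0.00729414] [ 0.20105668  0.72565049 -1.99269476] [0.02419757 0.09702086 0.04890547] 12.3667
```

View pics/z16.png

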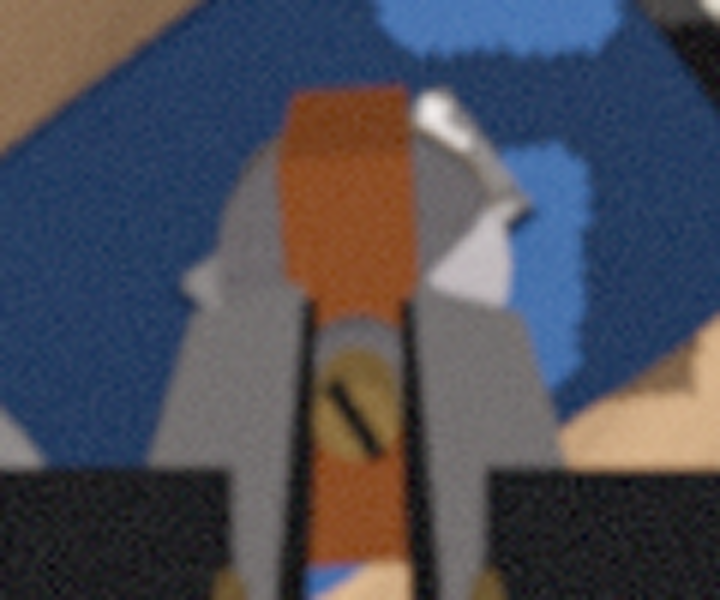

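{"fn": "play_rows", "kwargs": {
  "increments": [
    [[255,0,0,0,3],[255,0,0,0,3],[255,0,0,0,3],[255,0,0,0,0],[255,0,0,0,0]]
  ]
}}

```text
time_s: 12.78
ee_pos: [0.6107, -0.0074, 0.0582]
eef_rot: [-0.392, 1.571, -1.443]
force: [0.5, -0.7, -1.1]
grip_width: 0.0086
```

```bash
python3 - <<'E'
from ov import *
overlay('ov8',(.6113,-.0082),76.3,(-.7,-.7),-11,.049)
for _ in range(1):
    a=cv2.imread('pics/ov8_raw.png')
cv2.imwrite('pics/z17.png',cv2.resize(a[170:270,200:320],None,fx=6,fy=6,interpolation=cv2.INTER_CUBIC))
E
```

```text
[ 0.61068104 -0.00734014  0.05817455] 29.757664032760967 bolt [ 0.60972592 -0.00707988] [ 0.92559885 -0.00802409 -1.60425965] [-0.00717897  0.02695045  0.25333627] 12.8333
```

View pics/z17.png

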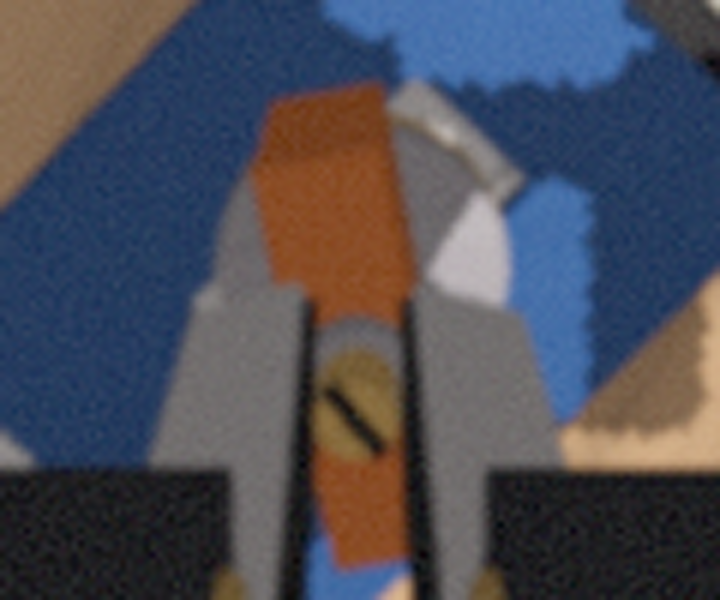

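```bash
python3 - <<'E'
from h import *
for i in range(3):
    o,im=snap('wrist','t%d'%i); o,p,R=pose(); print(p.round(4),head(R).round(2),o['force'].round(2),o['moment'].round(3),o['grip_width'],o['tau'].round(3),R[:,0].round(4))
o,im=snap('side','s3')
cv2.imwrite('pics/z18.png',cv2.resize(im[110:230,210:330,::-1],None,fx=5,fy=5,interpolation=cv2.INTER_CUBIC)[:600])
o,im=snap('scene','c3')
cv2.imwrite('pics/z19.png',cv2.resize(im[150:260,210:330,::-1],None,fx=5,fy=5,interpolation=cv2.INTER_CUBIC)[:600])
E
```

```text
[ 0.6107 -0.0074  0.0582] 29.72 [-0.37  0.41 -2.28] [-0.036  0.018  0.237] 0.008298063354159235 [-3.0600e-01 -6.4807e+01 -3.3093e+01  1.3700e-01  4.2000e-02  2.4100e-01] [ 0. -0. -1.]
[ 0.6107 -0.0074  0.0582] 29.69 [-0.36 -0.36 -1.43] [-0.043  0.04   0.283] 0.00812609771218238 [-3.1000e-01 -6.4795e+01 -3.3077e+01  1.4700e-01  4.8000e-02  2.2900e-01] [ 0. -0. -1.]
[ 0.6107 -0.0074  0.0582] 29.66 [ 0.36 -0.47 -1.62] [-0.008  0.08   0.291] 0.00847913617534871 [-3.1900e-01 -6.4783e+01 -3.3063e+01  1.5400e-01  5.3000e-02  2.4000e-01] [ 1.e-04 -0.e+00 -1.e+00]
```

View pics/z18.png

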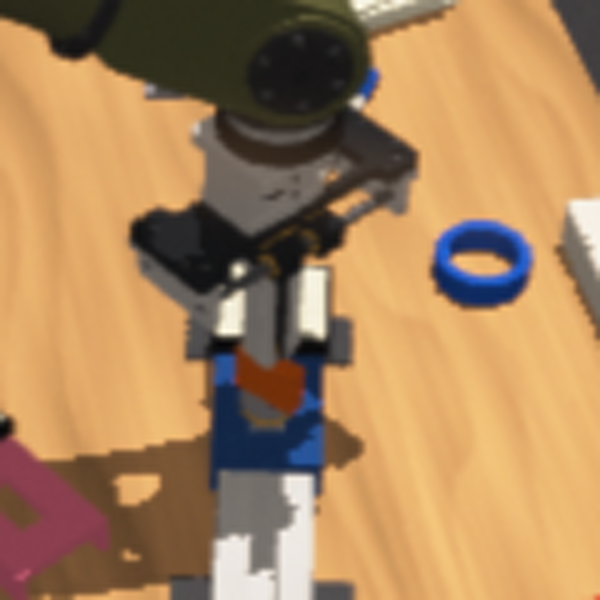

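View pics/z19.png

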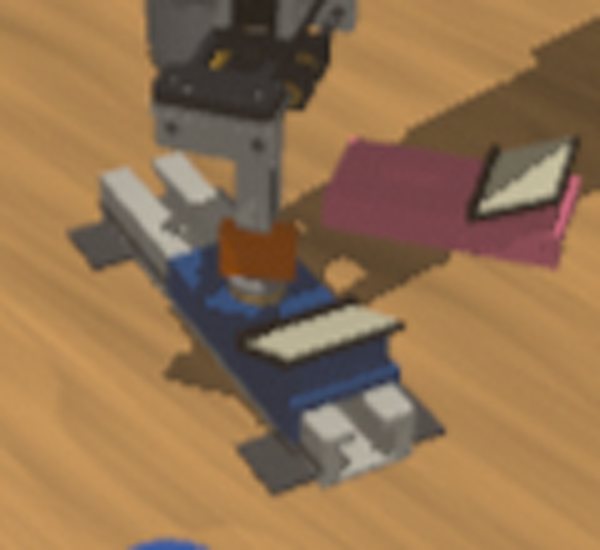

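View pics/ov8.png

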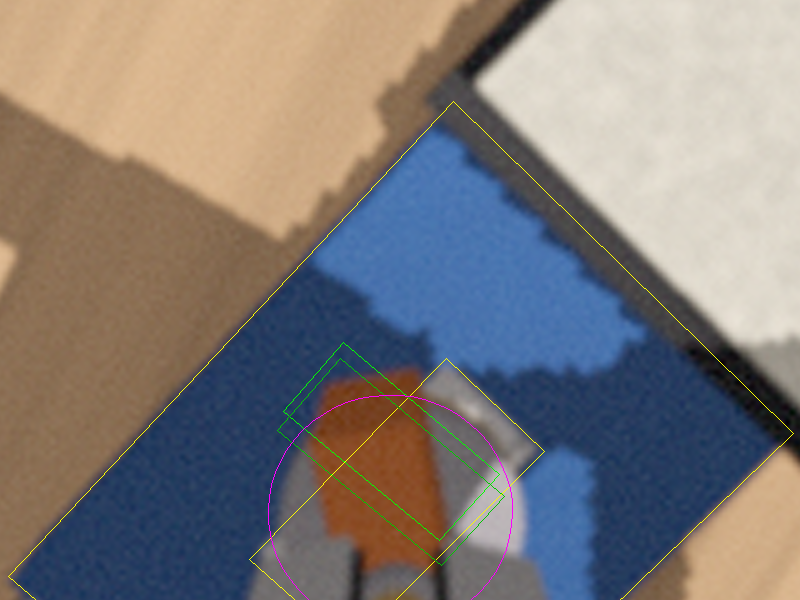

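{"fn": "play_rows", "kwargs": {
  "increments": [
    [[170,0,0,0,0],[170,0,0,0,0],[170,0,0,0,0],[170,0,0,0,-5],[170,0,0,0,-4],[170,0,0,0,0]]
  ]
}}

```text
time_s: 13.58
ee_pos: [0.6108, -0.0075, 0.0583]
eef_rot: [0.887, 1.571, -0.008]
force: [0.7, 0.0, -0.1]
grip_width: 0.0311
```

```bash
python3 - <<'E'
from ov import *
overlay('ov9',(.6113,-.0082),76.3,(-.7,-.7),-11,.049)
a=cv2.imread('pics/ov9_raw.png'); print(ctrl.get_obs()['grip_width'])
cv2.imwrite('pics/z20.png',cv2.resize(a[170:270,200:320],None,fx=6,fy=6,interpolation=cv2.INTER_CUBIC))
E
```

```text
[ 0.61076258 -0.00742933  0.05827178] 38.502574570055515 bolt [ 0.60977899 -0.00731731] [-0.01195735  0.13048857 -0.84372874] [-0.06302959 -0.00101246  0.04038736] 13.6333
0.031570231260143446
```

View pics/z20.png

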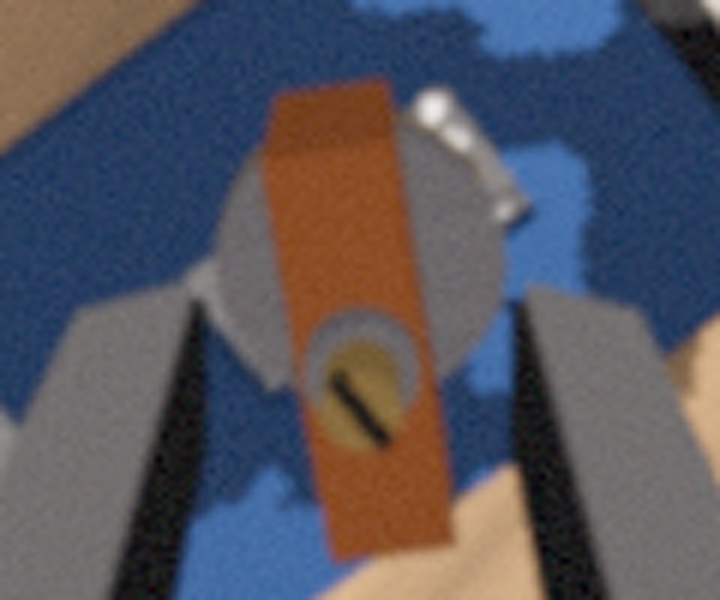

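```bash
python3 - <<'E'
from h import *
o,p,R=pose()
Z=lambda q:(q[0]/6+200-.42,q[1]/6+170-.42)
P=[ray('wrist',Z(q),.0875,o) for q in [(266,155),(396,140),(334,562),(455,542)]]
T=[R.T@(x-p)*1000 for x in P]; print(np.round(T,2),np.mean(T,0))
for a,b in [(0,2),(1,3),(0,1),(2,3)]:
    d=T[b]-T[a]; print(np.linalg.norm(d),np.degrees(np.arctan2(d[1],d[2])))
L=[ray('wrist',Z(q),.1005,o) for q in [(334,376),(386,446)]];L=[R.T@(x-p)*1000 for x in L];d=L[1]-L[0];print('line',np.degrees(np.arctan2(d[1],d[2])),np.mean(L,0))
E
```

```text
[[-29.23  -9.04 -21.42]
 [-29.23   4.28 -23.02]
 [-29.23  -2.16  23.88]
 [-29.22  10.91  21.52]] [-29.22805835   0.99734538   0.238836  ]
45.820927919387394 8.636717721543407
45.024301536015855 8.460305565265692
13.417685089666472 96.82565455765243
13.277588635450142 100.24560441532459
line 35.001588282346944 [-42.22798134   0.63896476   1.3890327 ]
```

{"fn": "play_rows", "kwargs": {
  "increments": [
    [[170,0,0.15,0.1,0],[170,0,0,0,-4.5],[170,0,0,0,-4],[170,0,0,0,0],[255,0,0,0,0],[255,0,0,0,0],[255,0,0,0,0],[255,0,0,0,0],[255,0,0,0,0],[255,0,0,0,0]]
  ],
  "newtons": 15
}}

```text
time_s: 14.47
ee_pos: [0.6124, -0.0073, 0.0582]
eef_rot: [-1.651, 1.571, -2.401]
force: [-1.2, -0.4, 1.8]
grip_width: 0.0104
```

```bash
python3 - <<'E'
from ov import *
overlay('ov10',(.6113,-.0082),76.3,(-.7,-.7),-11,.049)
a=cv2.imread('pics/ov10_raw.png'); print(ctrl.get_obs()['grip_width'])
cv2.imwrite('pics/z21.png',cv2.resize(a[170:270,200:320],None,fx=6,fy=6,interpolation=cv2.INTER_CUBIC))
E
```

```text
[ 0.61244124 -0.00733503  0.05821688] 47.04418577524734 bolt [ 0.61145192 -0.00737035] [-1.6476998  -1.36208303  1.68564837] [-0.21290189  0.38186054  0.01231975] 14.5167
0.010338953198017814
```

View pics/z21.png

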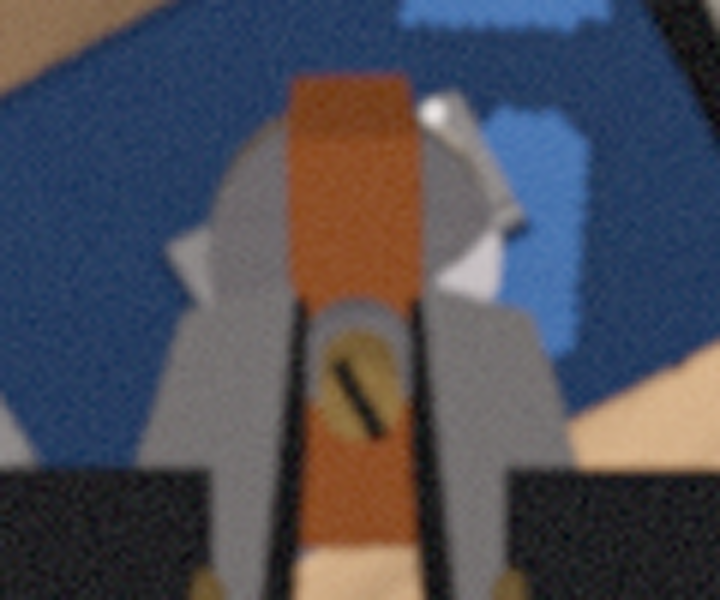

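{"fn": "play_rows", "kwargs": {
  "increments": [
    [[255,0,-0.07,0,0],[255,0,0,0,3],[255,0,0,0,3],[255,0,0,0,3],[255,0,0,0,3],[255,0,0,0,3],[255,0,0,0,0]]
  ]
}}

```text
time_s: 15.1
ee_pos: [0.6122, -0.0079, 0.0582]
eef_rot: [0.641, 1.57, -0.373]
force: [0.7, -1.5, -1.3]
grip_width: 0.0099
```

```bash
cat > st.py <<'E'
from h import *
import sys
n=sys.argv[1]
o,im=snap('wrist',n); o,p,R=pose(); print(p.round(4),head(R).round(2),o['force'].round(2),o['moment'].round(3),o['grip_width'].round(4),'q6',np.degrees(o['qpos'][5]).round(1),o['time_s'])
cv2.imwrite(f'pics/{n}z.png',cv2.resize(im[170:270,200:320,::-1],None,fx=6,fy=6,interpolation=cv2.INTER_CUBIC))
E
python3 st.py a1
```

```text
Traceback (most recent call last):
  File "st.py", line 4, in <module>
    o,im=snap('wrist',n); o,p,R=pose(); print(p.round(4),head(R).round(2),o['force'].round(2),o['moment'].round(3),o['grip_width'].round(4),'q6',np.degrees(o['qpos'][5]).round(1),o['time_s'])
                                                                                                                   ^^^^^^^^^^^^^^^^^^^^^
AttributeError: 'float' object has no attribute 'round'
```

```bash
sed -i "s/o\['grip_width'\].round(4)/round(o['grip_width'],4)/" st.py; python3 st.py a1
```

```text
[ 0.6122 -0.0079  0.0582] 32.16 [ 0.48 -2.    0.61] [-0.324 -0.176  0.031] 0.0108 q6 -36.3 15.2
```

View pics/a1z.png

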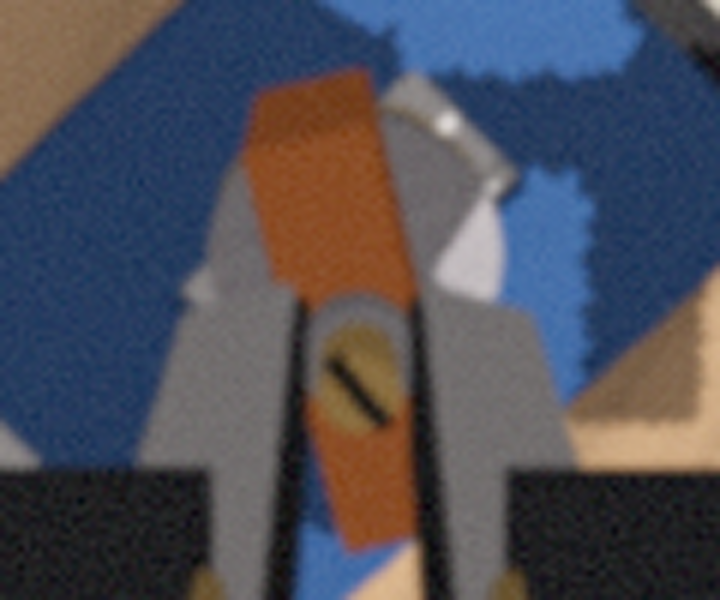

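{"fn": "play_rows", "kwargs": {
  "increments": [
    [[190,0,0,0,0],[190,0,0,0,0],[190,0,0,0,-5],[190,0,0,0,-5],[190,0,0,0,-4],[190,0,0,0,0],[255,0,0,0,0],[255,0,0,0,0],[255,0,0,0,0],[255,0,0,0,0],[255,0,0,0,0]]
  ],
  "newtons": 32
}}

```text
time_s: 16.12
ee_pos: [0.6121, -0.0078, 0.0582]
eef_rot: [1.459, 1.571, 0.692]
force: [0.7, -0.9, -1.2]
grip_width: 0.0096
```

```bash
python3 st.py a2
```

```text
[ 0.612  -0.0077  0.0582] 46.04 [-0.09  1.08  0.32] [-0.041 -0.103 -0.   ] 0.0091 q6 -50.2 16.1667
```

View pics/a2z.png

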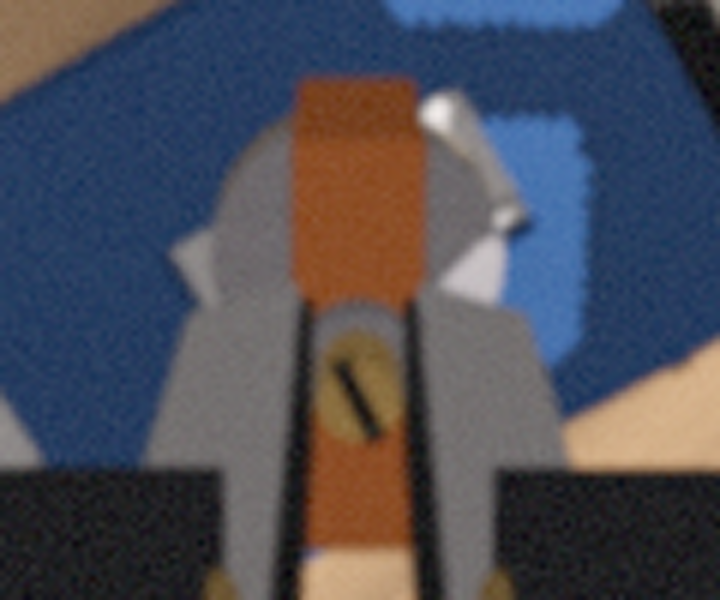

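{"fn": "play_rows", "kwargs": {
  "increments": [
    [[255,0,0,0,3],[255,0,0,0,3],[255,0,0,0,3],[255,0,0,0,3],[255,0,0,0,0]]
  ]
}}

```text
time_s: 16.58
ee_pos: [0.6119, -0.0078, 0.0582]
eef_rot: [-1.472, 1.571, -2.45]
force: [-0.8, -0.8, 0.6]
grip_width: 0.0093
```

```bash
python3 st.py a3
```

```text
[ 0.612  -0.0078  0.0582] 34.12 [-0.81 -0.37 -0.89] [-0.147  0.115  0.163] 0.0095 q6 -38.3 16.6333
```

View pics/a3z.png

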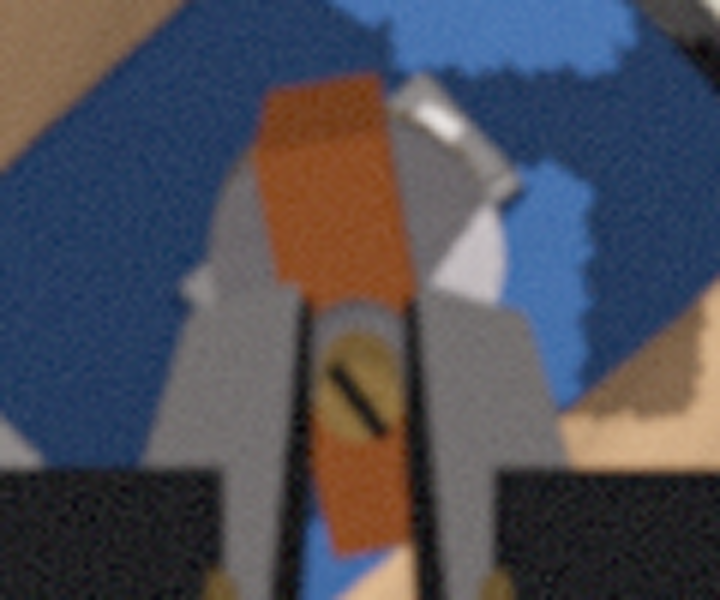

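{"fn": "play_rows", "kwargs": {
  "increments": [
    [[180,0,0,0,0],[180,0,0,0,0],[180,0,0,0,-6],[180,0,0,0,-5.5],[180,0,0,0.75,0],[180,0,0,0.75,0],[180,0,0,0,0],[180,0,0,0,0]]
  ]
}}

```text
time_s: 17.3
ee_pos: [0.623, -0.0187, 0.058]
eef_rot: [-2.817, 1.571, 2.688]
force: [-0.5, 0.2, 0.6]
grip_width: 0.0277
```

```bash
python3 st.py a4
```

```text
[ 0.6227 -0.0185  0.0579] 45.45 [ 0.47 -0.06 -0.86] [-0.052 -0.052  0.   ] 0.0279 q6 -50.5 17.35
```

View pics/a4z.png

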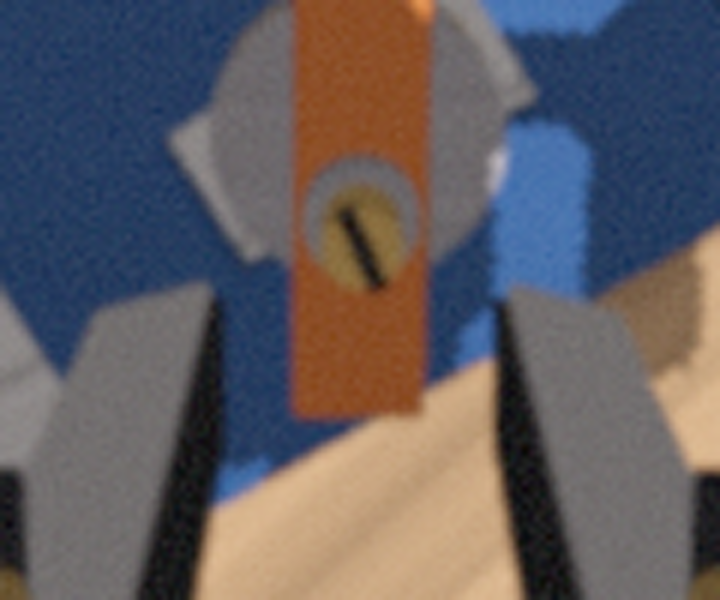

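```bash
python3 - <<'E'
from h import *
o,p,R=pose()
Z=lambda q:(q[0]/6+200-.42,q[1]/6+170-.42)
for q,z in [((292,418),.088),((424,412),.088),((360,240),.1005),((340,210),.1005),((380,288),.1005),((296,20),.088),((430,20),.088)]:
    print(q,(R.T@(ray('wrist',Z(q),z,o)-p)*1000).round(2))
E
```

```text
(292, 418) [-30.06  -6.67   6.99]
(424, 412) [-30.06   7.27   6.3 ]
(360, 240) [-42.55   0.48 -16.2 ]
(340, 210) [-42.55  -1.43 -19.18]
(380, 288) [-42.56   2.42 -11.37]
(296, 20) [-30.05  -5.96 -35.52]
(430, 20) [-30.05   7.48 -35.53]
```

{"fn": "play_rows", "kwargs": {
  "increments": [
    [[255,0,0,0,0],[255,0,0,0,0],[255,0,0,0,0],[255,0,0,0,0],[255,0,0,0,0],[255,0,0,0,0]]
  ],
  "newtons": 40
}}

```text
time_s: 17.85
ee_pos: [0.6227, -0.0182, 0.0582]
eef_rot: [0.275, 1.571, -0.501]
force: [0.3, 0.5, -0.8]
grip_width: 0.0005
```

```bash
python3 st.py a5; python3 -c "
import math
for t in (3,4,5): print(t,1.6*math.sin(math.radians(t)),1.6*(1-math.cos(math.radians(t))))"
```

```text
[ 0.6227 -0.0182  0.0582] 45.57 [-0.88  0.34  0.55] [-0.045  0.064 -0.025] 0.0005 q6 -50.6 17.9
3 0.08373752998871015 0.002192744392681867
4 0.11161035799060048 0.003897519584281284
5 0.13944918839625306 0.006088483053207128
```

View pics/a5z.png

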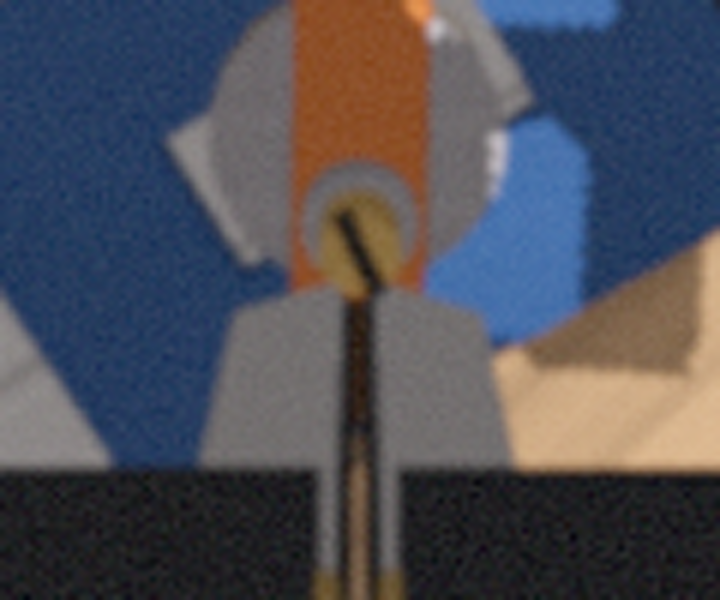

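```bash
python3 - <<'E'
from h import *
for c,b in [('side',(200,110)),('scene',(200,130))]:
    o,im=snap(c,'q_'+c); o,p,R=pose()
    s=6;x0,y0=b
    big=cv2.resize(np.ascontiguousarray(im[y0:y0+100,x0:x0+120,::-1]),None,fx=s,fy=s,interpolation=cv2.INTER_CUBIC)
    for h,col in [(0,(0,0,255)),(.0188,(0,255,0)),(.03,(255,255,0)),(.0968,(255,0,255))]:
        u=proj(c,p+[0,0,h])[0]; u=((u-[x0,y0]+.5)*s).astype(int); cv2.circle(big,tuple(int(v) for v in u),4,col,1)
    cv2.imwrite(f'pics/q_{c}z.png',big)
E
```

```text
(no output)
```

View pics/q_sidez.png

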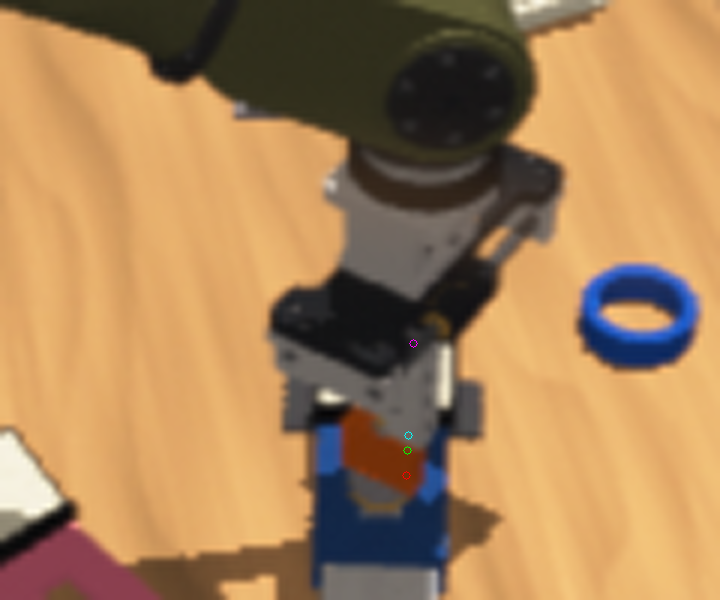

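View pics/q_scenez.png

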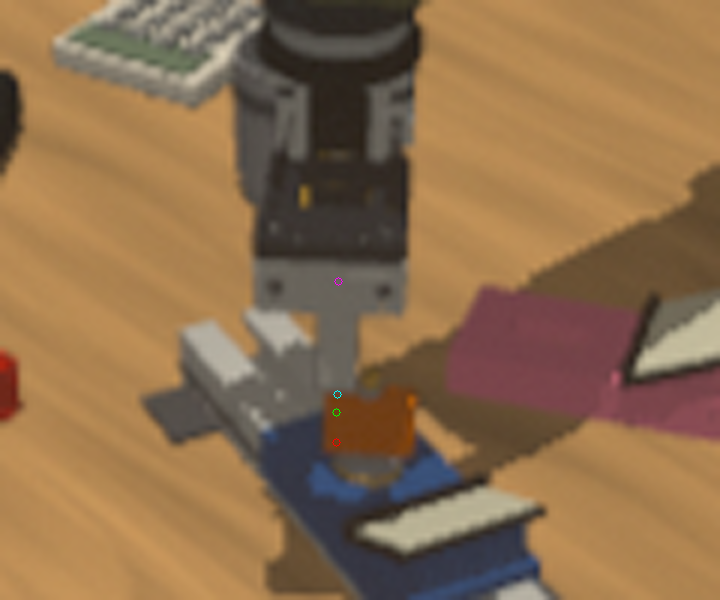

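{"fn": "play_rows", "kwargs": {
  "increments": [
    [[175,0,0,0,0],[175,0,0,0,0],[175,0,0,0,0],[175,0,0,0,0],[175,0,0,-0.8,0],[175,0,0,-0.8,0],[175,0,0,0,0],[175,0.4,0,0,0],[175,0.4,0,0,0],[175,0.4,0,0,0],[175,0,0,0,0]]
  ]
}}

```text
time_s: 18.92
ee_pos: [0.6108, -0.0072, 0.0449]
eef_rot: [-2.42, 1.569, 3.088]
force: [-1.0, 0.4, -0.2]
grip_width: 0.0297
```

```bash
python3 st.py a6; python3 - <<'E'
from h import *
for c,b in [('side',(200,110)),('scene',(200,130))]:
    o,im=snap(c,'r_'+c);s=5;x0,y0=b
    cv2.imwrite(f'pics/r_{c}z.png',cv2.resize(np.ascontiguousarray(im[y0:y0+100,x0:x0+120,::-1]),None,fx=s,fy=s,interpolation=cv2.INTER_CUBIC))
E
```

```text
[ 0.6111 -0.0072  0.0454] 45.56 [-0.54  0.14 -0.04] [-0.014  0.035 -0.003] 0.0293 q6 -49.7 18.9667
```

View pics/a6z.png

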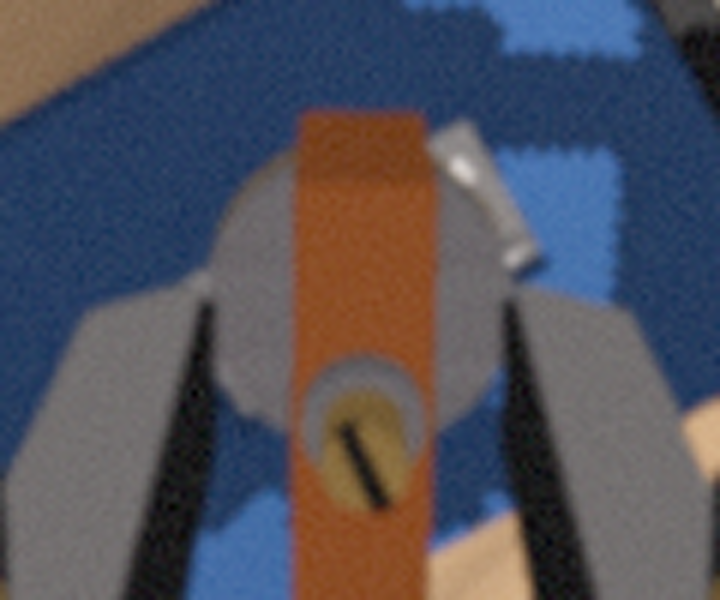

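View pics/r_sidez.png

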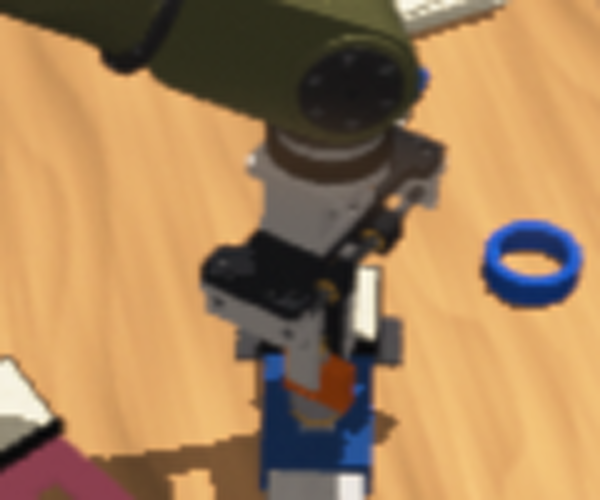

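View pics/r_scenez.png

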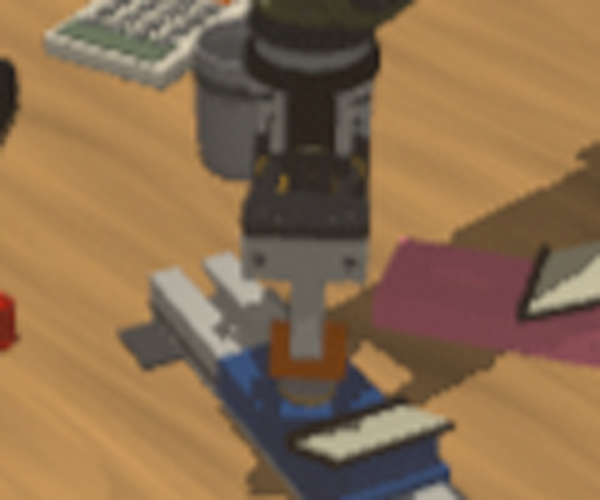

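{"fn": "play_rows", "kwargs": {
  "increments": [
    [[255,0.2,0,0,0],[255,0,0,0,0],[255,0,0,0,0],[255,0,0,0,0],[255,0,0,0,0],[255,0,0,0,0]]
  ],
  "newtons": 40
}}

```text
time_s: 19.57
ee_pos: [0.6113, -0.0071, 0.0441]
eef_rot: [-1.875, 1.571, -2.651]
force: [-0.9, -0.7, -0.8]
grip_width: 0.0137
```

```bash
python3 st.py a7
```

```text
[ 0.6113 -0.0071  0.0441] 45.56 [ 0.31 -0.62 -0.74] [-0.187 -0.009  0.017] 0.0135 q6 -49.7 19.6167
```

View pics/a7z.png

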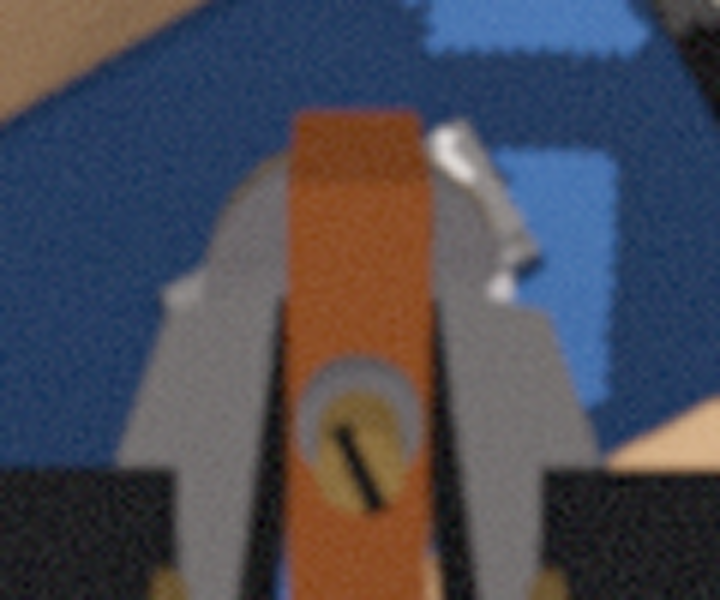

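{"fn": "play_rows", "kwargs": {
  "increments": [
    [[255,0,0,0,3],[255,0,0,0,3],[255,0,0,0,3],[255,0,0,0,3],[255,0,0,0,3],[255,0,0,0,0]]
  ]
}}

```text
time_s: 20.12
ee_pos: [0.6111, -0.0071, 0.0439]
eef_rot: [-1.832, 1.57, -2.872]
force: [0.2, -0.9, -3.1]
grip_width: 0.0134
```

```bash
python3 st.py a8
```

```text
[ 0.6112 -0.0071  0.0439] 30.61 [ 0.49 -0.59 -3.73] [-0.326 -0.025  0.022] 0.0134 q6 -34.7 20.1667
```

View pics/a8z.png

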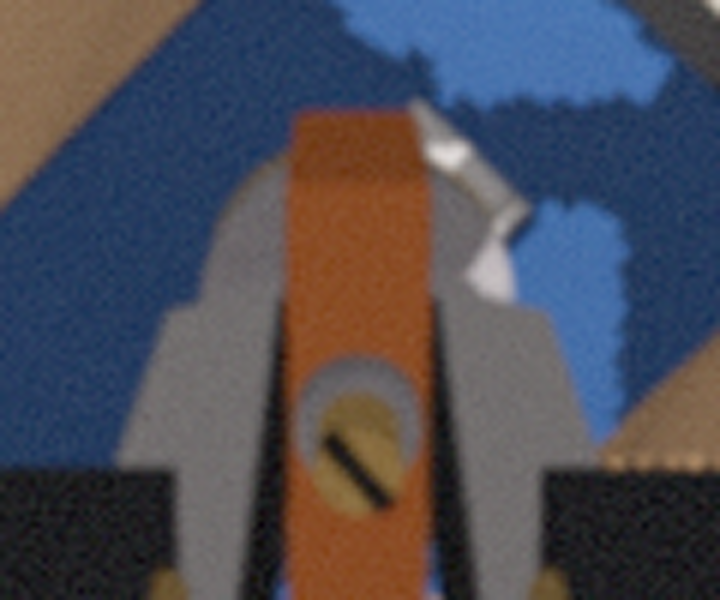

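{"fn": "play_rows", "kwargs": {
  "increments": [
    [[255,0,0,0,4],[255,0,0,0,4],[255,0,0,0,4],[255,0,0,0,4],[255,0,0,0,0]]
  ]
}}

```text
time_s: 20.58
ee_pos: [0.6111, -0.0071, 0.0439]
eef_rot: [-1.738, 1.57, -3.056]
force: [0.6, -1.3, -3.8]
grip_width: 0.0135
```

```bash
python3 st.py a9
```

```text
[ 0.6112 -0.0071  0.044 ] 14.72 [-0.69 -1.09 -3.23] [-0.285 -0.104  0.044] 0.0133 q6 -18.8 20.6333
```

{"fn": "play_rows", "kwargs": {
  "increments": [
    [[255,0,0,0,4],[255,0,0,0,4],[255,0,0,0,4],[255,0,0,0,0]]
  ]
}}

```text
time_s: 20.97
ee_pos: [0.6112, -0.0071, 0.0439]
eef_rot: [-1.609, 1.57, -3.134]
force: [0.6, -0.5, -5.1]
grip_width: 0.0136
```

```bash
python3 st.py a10
```

```text
[ 0.6112 -0.0071  0.044 ] 2.79 [-0.06 -1.47 -5.26] [-0.31  -0.102 -0.055] 0.0136 q6 -6.9 21.0167
```

{"fn": "play_rows", "kwargs": {
  "increments": [
    [[255,0,0,0,4],[255,0,0,0,4],[255,0,0,0,0]]
  ]
}}

```text
time_s: 21.27
ee_pos: [0.6111, -0.0072, 0.0437]
eef_rot: [-1.225, 1.57, -2.889]
force: [1.0, -1.0, -9.5]
grip_width: 0.0135
```

```bash
python3 st.py a11
```

```text
[ 0.6111 -0.0071  0.0437] -5.18 [ 2.85 -2.99 -9.6 ] [-0.397 -0.312  0.014] 0.0136 q6 1.1 21.3167
```

View pics/a11z.png

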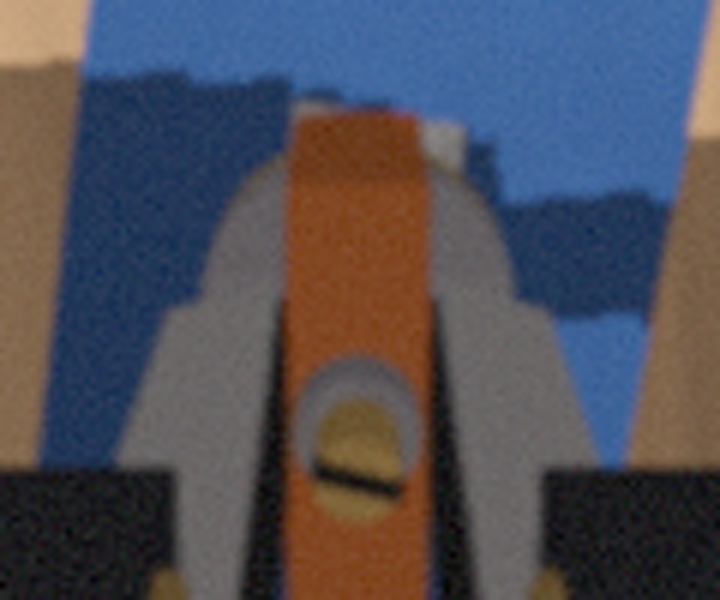

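{"fn": "play_rows", "kwargs": {
  "increments": [
    [[255,0,0,0,4],[255,0,0,0,4],[255,0,0,0,0]]
  ]
}}

```text
time_s: 21.57
ee_pos: [0.611, -0.0072, 0.0435]
eef_rot: [-1.157, 1.57, -2.961]
force: [2.7, -2.3, -13.5]
grip_width: 0.0133
```

```bash
python3 st.py a12
```

```text
[ 0.611  -0.0071  0.0435] -13.15 [  2.98  -2.32 -14.22] [-0.593 -0.662  0.095] 0.0136 q6 9.1 21.6167
```

{"fn": "play_rows", "kwargs": {
  "increments": [
    [[255,0.03,0,0,0],[255,0.03,0,0,0],[255,0.017,0,0,4],[255,0,0,0,0]]
  ]
}}

```text
time_s: 21.95
ee_pos: [0.6111, -0.0071, 0.0433]
eef_rot: [-0.996, 1.57, -2.872]
force: [0.4, -3.1, -11.1]
grip_width: 0.0135
```

```bash
cat > mm.py <<'E'
from h import *
M=[];F=[]
for i in range(4):
    ctrl.camera('wrist'); o,p,R=pose(); M.append(o['moment']);F.append(o['force'])
print(p.round(4),head(R).round(2),np.mean(F,0).round(2),np.mean(M,0).round(3),np.array(M)[:,2].round(3),round(o['grip_width'],4),o['tau'][5].round(3),o['time_s'])
E
python3 mm.py
```

```text
[ 0.6111 -0.0071  0.0433] -17.3 [ -0.59  -3.05 -11.29] [-0.704 -0.     0.113] [0.12  0.095 0.145 0.091] 0.0134 0.1 22.15
```

{"fn": "play_rows", "kwargs": {
  "increments": [
    [[255,0.03,0,0,4],[255,0.03,0,0,4],[255,0,0,0,0],[255,0,0,0,0]]
  ]
}}

```text
time_s: 22.48
ee_pos: [0.6112, -0.0071, 0.0429]
eef_rot: [-0.9, 1.57, -2.911]
force: [-2.4, -3.2, -6.8]
grip_width: 0.0136
```

```bash
python3 mm.py; python3 st.py a13
```

```text
[ 0.6112 -0.0071  0.043 ] -25.33 [-3.52 -2.91 -6.3 ] [-0.753  0.63   0.134] [0.112 0.161 0.15  0.112] 0.0135 0.117 22.6833
[ 0.6112 -0.0071  0.043 ] -25.36 [-3.65 -3.59 -4.88] [-0.785  0.702  0.15 ] 0.0136 q6 21.3 22.7333
```

View pics/a13z.png

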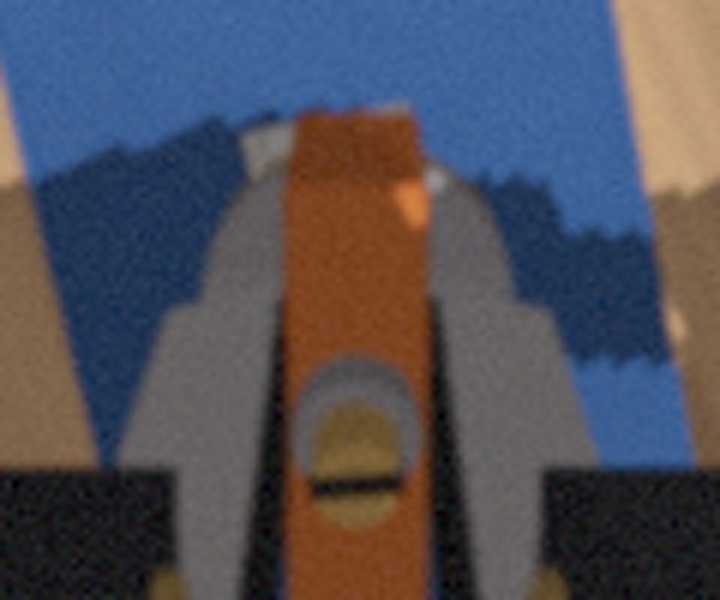

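{"fn": "play_rows", "kwargs": {
  "increments": [
    [[255,0.025,-0.01,0.02,4],[255,0.025,0,0,4],[255,0,0,0,0],[255,0,0,0,0]]
  ]
}}

```text
time_s: 23.07
ee_pos: [0.6112, -0.0071, 0.0426]
eef_rot: [2.126, 1.57, -0.026]
force: [-3.6, -3.3, -2.9]
grip_width: 0.0134
```

```bash
python3 mm.py
```

```text
[ 0.6112 -0.0071  0.0426] -33.29 [-4.09 -2.44 -2.42] [-0.617  0.874  0.188] [0.2   0.171 0.23  0.151] 0.0135 0.194 23.2667
```

{"fn": "play_rows", "kwargs": {
  "increments": [
    [[255,0.016,0,0.01,3],[255,0,0,0,0],[255,0,0,0,0]]
  ]
}}

```text
time_s: 23.52
ee_pos: [0.6112, -0.0072, 0.0425]
eef_rot: [2.331, 1.57, 0.127]
force: [-4.9, -2.7, -0.4]
grip_width: 0.0137
```

```bash
python3 mm.py; python3 st.py a14
```

```text
[ 0.6112 -0.0072  0.0425] -36.26 [-4.81 -1.65 -0.95] [-0.495  0.915  0.266] [0.245 0.278 0.227 0.315] 0.0137 0.29 23.7167
[ 0.6112 -0.0072  0.0425] -36.26 [-4.79 -2.29 -0.37] [-0.529  0.882  0.291] 0.0133 q6 32.1 23.7667
```

View pics/a14z.png

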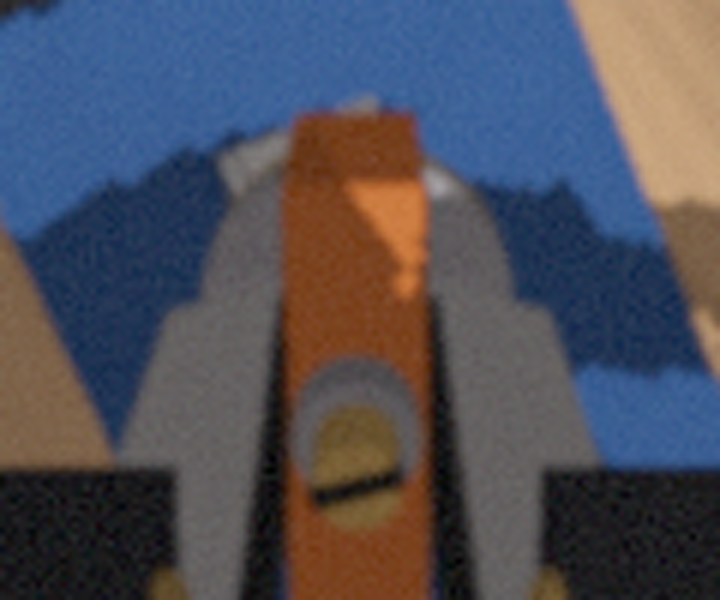

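{"fn": "play_rows", "kwargs": {
  "increments": [
    [[170,0,0,0,0],[170,0,0,0,0],[170,0,0,0,0],[170,0,0,0,0],[170,0,0,0,0],[170,-0.5,0,0,0],[170,-1.5,0,0,0],[170,-2.5,0,0,0],[170,-3,0,0,0],[170,-3,0,0,0],[170,-2,0,0,0],[170,0,0,0,0]]
  ]
}}

```text
time_s: 24.77
ee_pos: [0.6128, -0.0073, 0.1726]
eef_rot: [2.151, 1.563, -0.055]
force: [0.2, 0.1, 0.3]
grip_width: 0.031
```

```bash
python3 mm.py; python3 st.py b1; python3 - <<'E'
from h import *
import cv2
a=cv2.imread('pics/b1.png'); cv2.imwrite('pics/b1y.png',cv2.resize(a[100:300,140:380],None,fx=3,fy=3,interpolation=cv2.INTER_CUBIC))
for c in ('side','scene'): snap(c,'b1'+c)
E
```

```text
[ 0.6106 -0.0072  0.166 ] -36.42 [ 0.14 -0.29 -0.61] [-0.035  0.079  0.005] [-0.032  0.041 -0.011  0.022] 0.0317 -0.002 24.9667
[ 0.6106 -0.0073  0.1658] -36.43 [-0.49 -0.36  0.33] [-0.095  0.094 -0.022] 0.0313 q6 32.3 25.0167
```

View pics/b1y.png

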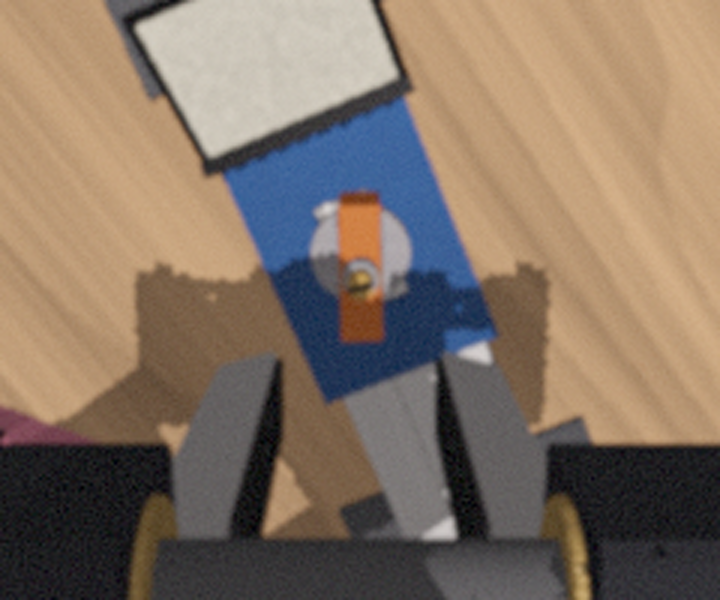

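View pics/b1side.png

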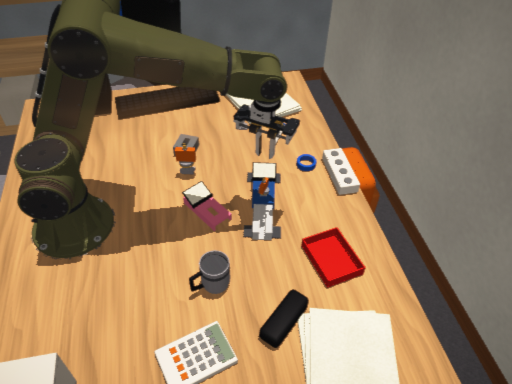

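```bash
python3 - <<'E'
from h import *
o,p,R=pose()
Z=lambda q:(q[0]/3+140-.33,q[1]/3+100-.33)
for q in [(330,402),(497,335)]: print(ray('wrist',Z(q),.044,o))
A,B=[ray('wrist',Z(q),.1,o) for q in [(347,290),(373,281)]];d=B-A;print('line',np.degrees(np.arctan2(d[1],d[0])))
a=cv2.imread('pics/side0.png');b=cv2.imread('pics/b1side.png')
t=np.hstack([cv2.resize(i[150:250,230:300],None,fx=5.5,fy=5.5,interpolation=cv2.INTER_CUBIC) for i in (a,b)]);cv2.imwrite('pics/cmp.png',t)
z=cv2.imread('pics/b1.png');cv2.imwrite('pics/tip.png',cv2.resize(z[160:220,230:290],None,fx=10,fy=10,interpolation=cv2.INTER_CUBIC))
E
```

```text
[ 0.5667557 -0.049379   0.044    ]
[ 0.63412312 -0.06534694  0.044     ]
line -16.739321443416827
```

View pics/cmp.png

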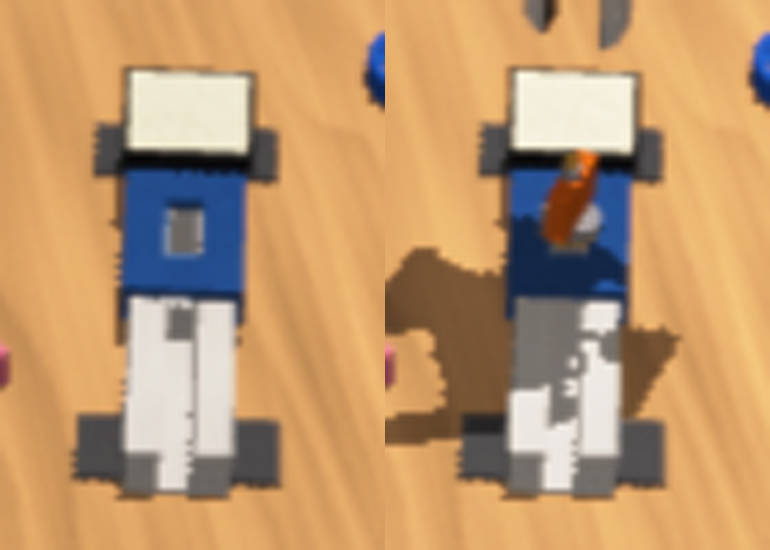

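View pics/tip.png

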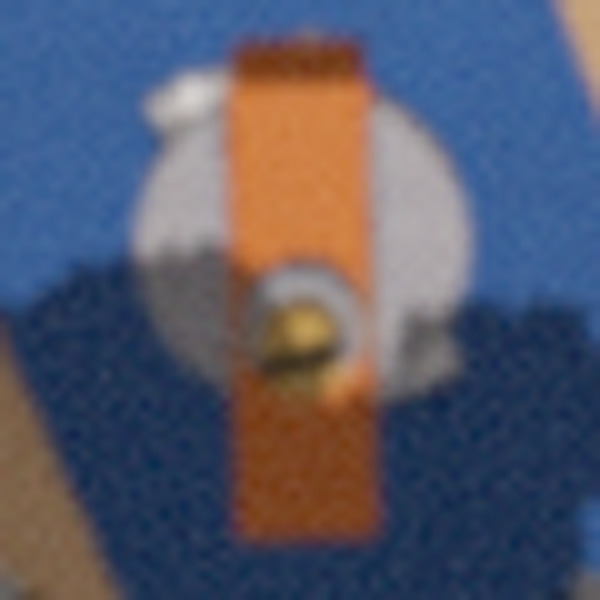

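Bracket unshifted, the head is square to within a few degrees, and the nut is snug and released. Handing in.

```bash
python3 -c "
from station import ctrl
print(ctrl.hand_in())"
```

```text
the job is handed in; nothing more can be done
None
```

The job is handed in: the small T-bolt is in the rail's slot, its head is turned across the slot, and the nut is tightened on the blue bracket. The robot has let go, about 25 s in.

**Last checks**
- **Head:** the line on the bolt's tip is about 3° past square after letting go (my readings are good to about 2°). That fits the head's stop a few degrees past square.
- **Tightness:** the last torque readings averaged about 0.27 N m, peaking at 0.315. I aimed for 0.2, so it ended tighter than planned but below the 0.45 limit. The final 3° took it from 0.19 to 0.27.
- **Bracket:** its corners measured within about 1.5 mm of before. That is no more than my measuring error, and before-and-after pictures show no shift.
- **Other things:** nothing else on the desk looked moved in the last side picture.

**What disagreed**
- **Finger ends:** they appeared about 30 mm higher than the reported tool position. My first grips therefore held the bolt's shank above the orange bar instead of the bar itself.
- **Effect:** the carry, the lowering and the quarter turn were all done that way and worked. When I then tried to run the nut down, it would not turn on the bolt. During those tries the head was pressed against its stop with up to about 0.29 N m.
- **Fix:** I let go, lowered the hand about 14 mm, gripped the bar properly and finished the tightening.

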